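# Add a keyed slotted mass to the load stem of a spring gauge

### The job

The dial spring gauge is being checked with slotted masses: take the loose brass mass from the wooden stand, slide it sideways under the cap onto the load stem until its slot is fully home, then turn it there under a light press until the groove in its underside drops over the dowel of the brass mass below, so that it lies flat with the three slots spread a third of a turn apart, and let go. Go by feel and be gentle: do not shove the stem, do not press the gauge past its red mark, do not drag the lower masses round with it, and leave everything else where it is.

Things in the scene. Friction and masses are not known exactly. Their poses are not given: they have to be found in the camera images.
- mass_c: the loose brass slotted mass to add (0.36-0.44 kg), a disc 60 mm across, 20 mm thick, lying flat on the wooden stand. Origin: centre of its underside, z up. A 10 mm slot runs from its axis out along +x to a flared mouth at the rim; its closed end meets the 7 mm stem just when disc and stem are coaxial. Hold it by its two flats (26 mm long, 20 mm high, at y = -27 and +27 mm, parallel to the slot)
- mass_c_groove (a point): centre of the groove under mass_c, at mass_c (-20, 0, 0) mm, opposite the slot: 10 mm wide, 5 mm deep, from 12 mm off the axis to the rim. It drops over the steel dowel on top of the stack (8 mm in diameter, 4 mm high, 1 mm bevel, 20 mm off the stem axis) only within about 3 degrees. The mass below stands out 3 mm beyond mass_c's flats, so fingertips must stay above mass_c's underside there
- load_axis (a point): centre of the load plate's top face, on the vertical stem's axis, 126 mm above the bench. Two brass masses like mass_c lie on the plate, keyed to each other: top face 40 mm above this point, top of the dowel 44 mm. Stem 7 mm in diameter, up to 74 mm above this point; there a cap 16 mm wide, 9 mm high. Plate and stem move only up and down, on the gauge's spring. Axes as spring_gauge
- gauge_load (a joint): how far the load plate has sunk from where it stands with two masses (m; about 0 at the start, grows downward). Spring of 2000 N/m: the third mass makes it 0.0017 to 0.0022; the dial's red mark is at 0.0058, a hard stop at 0.0075
- spring_gauge: bolted-down grey-green bench gauge, foot 96 x 116 mm, dial facing its -x, cap top 209 mm high. Origin: centre of its foot, below the stem. The stack's dowel stands off the stem axis along the gauge's +y, but up to 26 degrees to either side (not measured): feel for it. mass_c seats with its slot along the gauge's -y, give or take that; dowel in mass_c's slot (slot along +y) is wrong
- mass_stand: wooden stand for masses, fixed, 92 x 196 x 14 mm, its top 14 mm above the bench; two green places 50 mm either side of its centre along its y. Origin: centre of its underside
- mass_steel: dark steel slotted mass, 60 mm disc, 12 mm thick, on the stand's other place, to be left there. Origin: centre of its underside
- nipper_red: bystander: side cutters with red grips lying at the back right, 148 mm long. Origin: centre of its underside

How it is judged:
By the outcome, as a careful person would: the job done as asked, in the order asked, and still so for the second after the job is handed in, with the robot touching nothing.
It also fails if it takes over 72 s, if anything falls off the work surface, if the arm or the gripper's body presses on something with over 40 N, if the wrist force passes 120 N, or if a joint passes its speed limit or range.

### The arm

A 7-joint arm with a two-finger parallel gripper is mounted at the origin on the work surface; the furniture and walls round the work are solid. World frame = base frame: x ahead of the robot, y to its left, z up, the work surface at z = 0. Lengths are in m, angles in rad, forces in N, time in s.
With the tool pointing down it reaches from about 0.425 to 0.975 m from the base axis. Payload 16.7 kg.
Tool frame: the origin (TCP) lies on the centre line of the jaws, within the pads' length; the fingertips stand bot.tips_ahead ahead of it and the grasp point (between the pads) lies 8 mm behind it (bot.tips_ahead is the distance from the TCP to the fingertips, in m); x points along the fingers, y is the direction in which the jaws open and shut, and the axes are right-handed (so a half turn about x gives the same grasp; the last joint's range is limited). The gripper opens to 85 mm and grips with 20 to 120 N. Pads are 22 mm wide; open, the fingers measure 114 mm over their backs; the gripper's body (76 mm by 85 mm) begins 54 mm behind the grasp point. The pads swing forward as they close: fully open they stand 13 mm farther back than shut.
Start: joints at [1.012, 0.426, 0.074, 1.606, -0.034, 1.111, -0.067], TCP at [0.268, -0.619, 0.217] pointing down, gripper open.
Joint ranges: [-2.85, 2.85], [-0.5, 2.14], [-1.23, 1.37], [0.21, 2.46], [-1.02, 4.16], [0.16, 2.05], [-2.73, 2.73]. Speed limits (rad/s): [1.89, 1.89, 2.39, 2.39, 3.01, 3.01, 3.01].

### API

Orientations are given as a unit quaternion [w, x, y, z].
In Python, from cell import bot gives the robot as it stands.
- The arm moves only by the tool arm_command, never from a script. Its argument "increments" is one flat list of numbers, 5 for each row, row after row: the shift along the tool's x, y, z each as a share of 80 mm, from -1 to 1, then the turn about the tool's x as a share of pi rad, from -1 to 1, then the closure, from 0 (fully open) to 1 (shut). In form: [dx, dy, dz, roll, hand, dx, dy, dz, roll, hand, ...]. A call has 1 to 10 rows; each row is the pose to reach, as a shift and turn from the pose measured when the call began, along the tool's axes at that moment, turning the shorter way round; what a row does not reach only later rows make up. A row lasts 1/12 s, in which the tool goes at most 41.7 mm and 7.16 degrees, less where a joint would pass 70% of its speed; a pose out of reach is approached as far as the arm can. A call with a number of a shift or a turn outside -1 to 1 is refused whole. A call with a gripper value outside its range is refused whole. The fingers move at their own pace and stop on an object; "grip_force" is the grip in N (left out, the last holds). Time passes only in rows, so rows that repeat a pose let the fingers close. It gives the time, the measured TCP pose, the force and the opening at its end, in the units of the state.
- bot.observe(): the state, without advancing time (a new reading comes with each control period).
- bot.camera(name): name is "scene" or "top" or "wrist"; returns a dict with "frame" (480x640x3 uint8, blue, green, red), "mtx" (3x3 intrinsics, pixels), "extrinsics" (4x4, takes a point from camera to world coordinates); the wrist camera has in their place "hand_eye" (4x4, takes a point from camera to tool coordinates, whose origin is the TCP and whose axes are the tool frame's). Camera axes: x right, y down, z forward; pixel columns grow to the right and rows downward; lengths in m; the calibration is good to about 2 mm. A picture is of the moment at which its call begins: read the wrist's pose just before it. There is no depth.
- bot.close_job(): hands the job in, once; it reports no verdict.
Trained networks look in a picture, given as the dict that the camera call returned (one of the last four; its "shot" number tells which), for a name from the list of things; names that differ only in an ending like _2 or _b are one class to them, and where a whole thing is asked for, a point or a joint stands for the part that bears it (a point fixed in the world has none). Each returns a list of dicts, best first, with "score" (0 to 1); they miss things now and then, are a little off and sometimes report something else, mostly with a low value. They report only what shows in the picture. A call takes as long as a camera call.
- bot.outline_of(picture, target): "mask" (480x640 bool, what is visible of it) and "extent" ([left, top, width, height] in pixels, round what is visible of it).
The state is a dict: "clock": time; "joint_pos": joint angles; "qvel": joint speeds; "joint_efforts": joint torques, N m; "tool_pos": TCP position; "tool_rot": TCP orientation; "ft_force": force on the tool from outside, world axes, zero at the start; "ft_torque": the same for the moment, N m; "gripper_width": opening from 0.0 (shut) to 1.0 (fully open).
Only numpy, scipy, OpenCV 4.12 (cv2) and the standard library are available. Lean on these libraries where they do the work, as an engineer would, in place of code of your own. Each camera call takes 0.05 s, during which the arm holds its last target.

## Working session

There is one attempt and no reset: what is moved stays moved. The work goes in short steps, Python scripts to look and compute and a tool call to move; the robot and the scene stay as the last step left them, time stands still between calls to the robot, and variables do not carry over. Pictures are saved under pics/ and viewed, and the job is handed in when it is done.

Besides the shell and the picture viewer there is one more tool, called after "Call:" as name(argument=value, ...) on one line, values as JSON. arm_command: Moves the arm, as the interface text tells. Its arguments: {"type":"object","properties":{"increments":{"type":"array","items":{"type":"number"}},"grip_force":{"type":"number"}},"required":["increments"]}

```bash
ls; mkdir -p pics; python3 - <<'E'
from cell import bot
import cv2
s=bot.observe(); print(s); print(bot.tips_ahead)
for n in ("scene","top","wrist"):
    p=bot.camera(n); cv2.imwrite(f"pics/{n}0.png",p["frame"]); print(n,p["mtx"].tolist(),(p.get("extrinsics") if "extrinsics" in p else p["hand_eye"]).round(4).tolist())
    for t in ("mass_c","spring_gauge","mass_stand","mass_steel"):
        r=bot.outline_of(p,t); print(t,[(round(d["score"],2),d["extent"]) for d in r[:3]])
print(bot.observe()["clock"])
E
```

```text
pics
{'clock': 0.0, 'joint_pos': array([ 1.01250373,  0.42672755,  0.07383994,  1.60662965, -0.03411403,
        1.11080761, -0.06707742]), 'qvel': array([ 0.00103513, -0.00058682,  0.00142121, -0.00031082,  0.00114893,
       -0.00090056,  0.00077938]), 'joint_efforts': array([-3.63471190e-04, -9.49836802e+01,  3.76116782e+00, -4.63523734e+01,
        1.93738122e-02,  9.87540901e-03, -6.25216512e-05]), 'tool_pos': array([ 0.26811881, -0.61898292,  0.21590326]), 'tool_rot': array([-0.14307561, -0.69226601, -0.14397165,  0.69250943]), 'ft_force': array([ 0.08538758,  0.40149052, -0.06853641]), 'ft_torque': array([ 0.01005097, -0.03873946,  0.00469179]), 'gripper_width': 0.9975604248511426}
0.011
scene [[524.3597295581794, 0.0, 320.9646234446955], [0.0, 524.3597295581794, 241.9890303503829], [0.0, 0.0, 1.0]] [[-0.8004, -0.4228, 0.4249, 0.2416], [-0.5992, 0.5845, -0.5471, 0.3431], [-0.0171, -0.6925, -0.7212, 0.7252], [0.0, 0.0, 0.0, 1.0]]
mass_c [(0.89, [243.2, 276.7, 33.0, 30.6])]
spring_gauge [(0.59, [365.5, 165.6, 74.9, 115.7])]
mass_stand [(0.89, [220.2, 233.6, 103.8, 93.8])]
mass_steel [(0.76, [283.8, 238.0, 28.9, 28.0])]
top [[460.9581854725462, 0.0, 312.57747619540635], [0.0, 460.9581854725462, 237.25066096560744], [0.0, 0.0, 1.0]] [[0.0088, -0.9983, 0.0578, 0.5716], [-0.9999, -0.0081, 0.0124, -0.1651], [-0.0119, -0.0579, -0.9983, 0.9336], [0.0, 0.0, 0.0, 1.0]]
mass_c [(0.58, [236.6, 197.1, 31.9, 29.6])]
spring_gauge [(0.93, [331.1, 254.7, 73.6, 68.2])]
mass_stand [(0.79, [232.7, 186.5, 95.9, 47.6])]
mass_steel [(0.92, [292.3, 196.2, 25.0, 29.5])]
wrist [[419.77802684913905, 0.0, 317.64123614136435], [0.0, 419.77802684913905, 240.59800850198386], [0.0, 0.0, 1.0]] [[-0.0004, -0.296, 0.9552, -0.1571], [1.0, -0.0009, 0.0001, -0.001], [0.0008, 0.9552, 0.296, -0.0755], [0.0, 0.0, 0.0, 1.0]]
mass_c []
spring_gauge []
mass_stand []
mass_steel []
0.75
```

```bash
python3 - <<'E'
import cv2
a=cv2.imread("pics/scene0.png")[150:350,200:460]; cv2.imwrite("pics/s0c.png",cv2.resize(a,None,fx=3,fy=3,interpolation=cv2.INTER_CUBIC))
a=cv2.imread("pics/top0.png")[170:340,220:420]; cv2.imwrite("pics/t0c.png",cv2.resize(a,None,fx=3.5,fy=3.5,interpolation=cv2.INTER_CUBIC))
E
```

```text
(no output)
```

View pics/s0c.png

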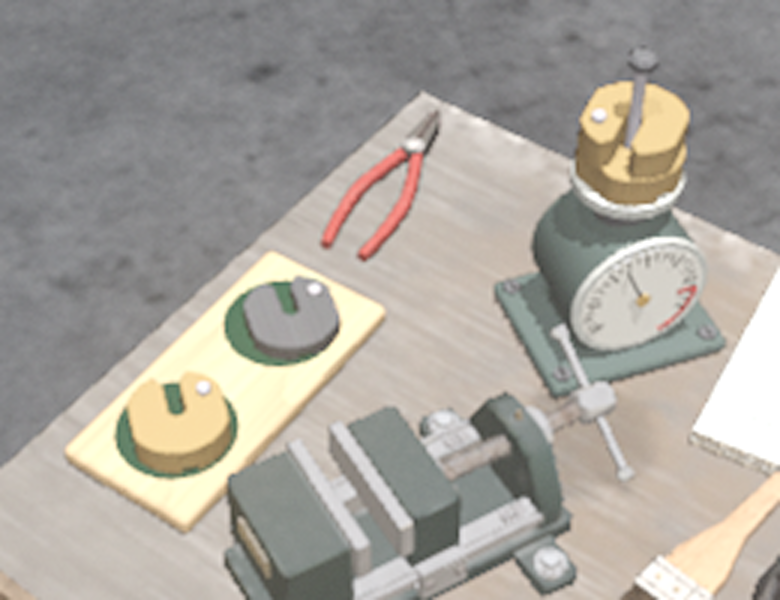

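View pics/t0c.png

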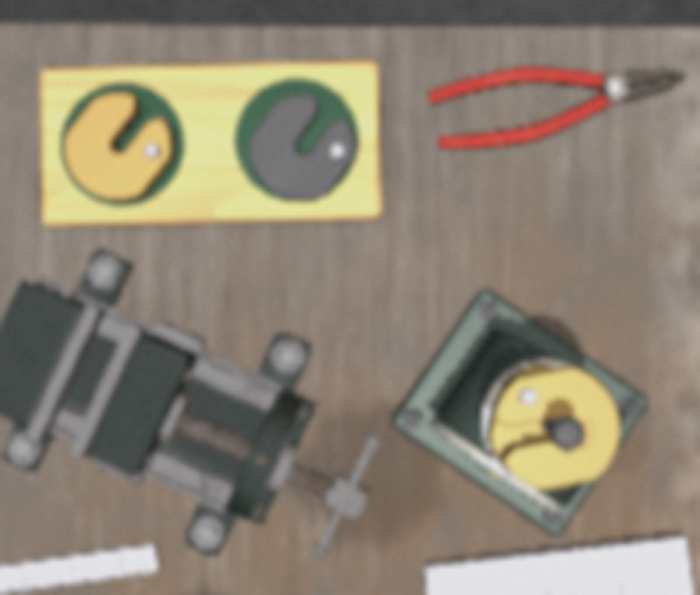

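View pics/scene0.png

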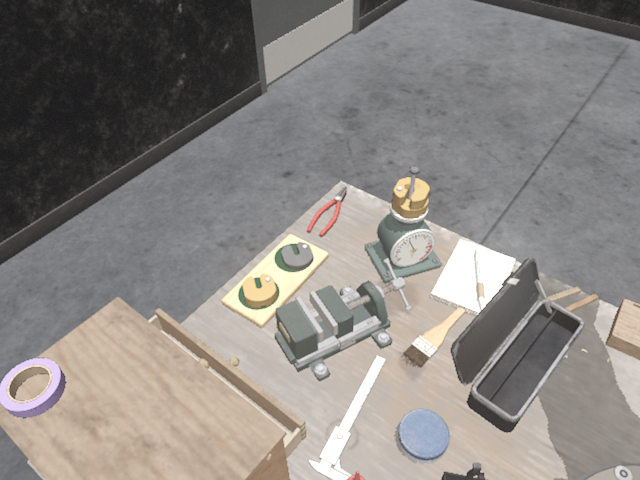

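View pics/top0.png

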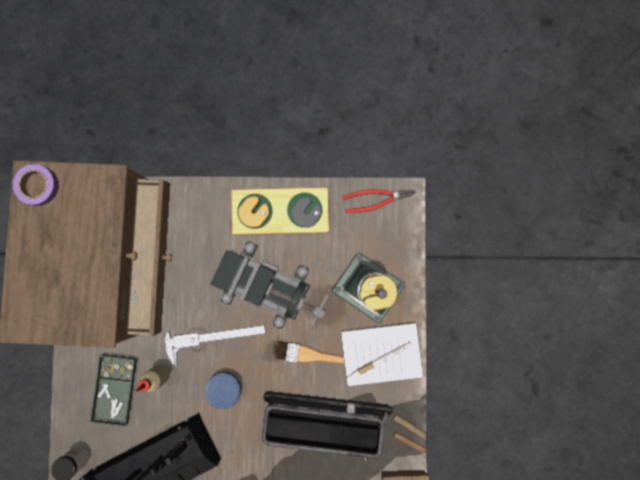

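```bash
cat > h.py <<'E'
import numpy as np, cv2
from scipy.spatial.transform import Rotation as R
def Rq(q): return R.from_quat([q[1],q[2],q[3],q[0]]).as_matrix()
def campose(p,s=None):
    if "extrinsics" in p: return np.array(p["extrinsics"])
    T=np.eye(4);T[:3,:3]=Rq(s["tool_rot"]);T[:3,3]=s["tool_pos"];return T@np.array(p["hand_eye"])
def pt(K,T,u,v,z):
    d=T[:3,:3]@np.linalg.inv(K)@np.array([u,v,1.]);o=T[:3,3];return o+d*(z-o[2])/d[2]
def proj(K,T,P):
    c=np.linalg.inv(T)@np.append(P,1);q=K@c[:3];return q[:2]/q[2]
def tri(obs):
    A=np.zeros((3,3));b=np.zeros(3)
    for K,T,u,v in obs:
        d=T[:3,:3]@np.linalg.inv(K)@np.array([u,v,1.]);d/=np.linalg.norm(d);M=np.eye(3)-np.outer(d,d);A+=M;b+=M@T[:3,3]
    return np.linalg.solve(A,b)
def rel(s,target,yaw=None):
    """tool shift shares to reach world target; tool z-axis world yaw"""
    r=Rq(s["tool_rot"]);d=r.T@(np.array(target)-s["tool_pos"]);return d/0.08
def st(s):
    r=Rq(s["tool_rot"]);print("t",round(s["clock"],2),"tcp",s["tool_pos"].round(4),"x",r[:,0].round(3),"y",r[:,1].round(3),"z",r[:,2].round(3),"zyaw",np.degrees(np.arctan2(r[1,2],r[0,2])).round(2),"F",np.round(s["ft_force"],2),"M",np.round(s["ft_torque"],3),"w",round(s["gripper_width"],3))
E
python3 - <<'E'
from cell import bot
from h import *
s=bot.observe();st(s)
S=bot.camera("scene");T=bot.camera("top")
f=lambda p,u,v,z:pt(p["mtx"],campose(p),u,v,z).round(4)
tc=lambda u,v:(220+u/3.5,170+v/3.5)
sc=lambda u,v:(200+u/3,150+v/3)
print("stand corners",[f(T,*tc(*c),.014) for c in((40,68),(378,62),(382,214),(43,226))])
for n in("mass_c","mass_steel"):
  for P in(S,T):
    m=bot.outline_of(P,n)[0]["mask"]; (x,y),r=cv2.minEnclosingCircle(np.argwhere(m)[:,::-1].astype(np.float32)); print(n,x,y,r,f(P,x,y,.034 if n=="mass_c" else .026))
print("slot c: closed end,mouth,dowel",f(T,*tc(122,146),.034),f(T,*tc(160,105),.034),f(T,*tc(152,150),.038), f(S,*sc(204,387),.038),f(S,*sc(177,412),.034))
obs=lambda a,b:[(T["mtx"],campose(T),*tc(*a)),(S["mtx"],campose(S),*sc(*b))]
print("cap",tri(obs((567,432),(643,58))),"dowel",tri(obs((528,397),(598,115))))
print("cap z",f(T,*tc(567,432),.209),f(S,*sc(643,58),.209)); print("dow",f(T,*tc(528,397),.168),f(S,*sc(598,115),.168))
print("foot",[f(T,*tc(*c),.010) for c in((487,290),(647,405),(558,533),(395,420))])
E
```

```text
t 0.75 tcp [ 0.2683 -0.6193  0.2166] x [ 0.  0. -1.] y [ 0.397 -0.918 -0.   ] z [-0.918 -0.397 -0.   ] zyaw -156.58 F [-0.15 -0.9  -0.2 ] M [ 0.076 -0.019 -0.04 ] w 1.002
stand corners [array([0.72  , 0.0106, 0.014 ]), array([ 0.7248, -0.1839,  0.014 ]), array([ 0.6374, -0.1868,  0.014 ]), array([0.6289, 0.0071, 0.014 ])]
mass_c 258.9156494140625 289.204833984375 18.38619041442871 [ 0.6675 -0.0314  0.034 ]
mass_c 253.94317626953125 212.08522033691406 15.224909782409668 [ 0.6723 -0.0384  0.034 ]
mass_steel 296.1666564941406 254.5 15.820279121398926 [ 0.6711 -0.1358  0.026 ]
mass_steel 305.8902587890625 212.23170471191406 15.048559188842773 [ 0.6736 -0.1402  0.026 ]
slot c: closed end,mouth,dowel [ 0.673  -0.0402  0.034 ] [ 0.6963 -0.0612  0.034 ] [ 0.6705 -0.0576  0.038 ] [ 0.6672 -0.0551  0.038 ] [ 0.6701 -0.0345  0.034 ]
cap [ 0.52549612 -0.26653737  0.20335635] dowel [ 0.54009603 -0.25287808  0.16632033]
cap z [ 0.5266 -0.2653  0.209 ] [ 0.5217 -0.2605  0.209 ]
dow [ 0.5403 -0.2526  0.168 ] [ 0.539  -0.2512  0.168 ]
foot [array([ 0.5946, -0.2471,  0.01  ]), array([ 0.53  , -0.3382,  0.01  ]), array([ 0.4573, -0.2877,  0.01  ]), array([ 0.5201, -0.195 ,  0.01  ])]
```

Call:
arm_command(increments=[-1, -0.62, -1, 0, 0, -1, -0.62, -1, 0, 0, -1, -0.62, -1, 0, 0, -1, -0.62, -1, 0, 0])

```text
clock: 1.38
tool_pos: [0.3277, -0.5389, 0.3023]
tool_rot: [0.147, 0.694, 0.144, -0.69]
ft_force: [2.0, -0.3, 0.0]
gripper_width: 1.003
```

Call:
arm_command(increments=[-0.4, -0.62, -1, 0, 0, -0.4, -0.62, -1, 0, 0, -0.4, -0.62, -1, 0, 0])

```text
clock: 1.63
tool_pos: [0.3834, -0.4581, 0.336]
tool_rot: [0.149, 0.694, 0.145, -0.689]
ft_force: [0.5, -1.0, 0.3]
gripper_width: 0.999
```

Call:
arm_command(increments=[0, -0.62, -1, 0, 0, 0, -0.62, -1, 0, 0, 0, -0.62, -1, 0, 0])

```text
clock: 1.88
tool_pos: [0.4399, -0.3751, 0.3367]
tool_rot: [0.15, 0.695, 0.147, -0.688]
ft_force: [1.5, 0.4, -0.1]
gripper_width: 1.0
```

Call:
arm_command(increments=[0, -0.62, -1, 0, 0, 0, -0.62, -1, 0, 0, 0, -0.62, -1, 0, 0, 0, -0.62, -1, 0, 0, 0, -0.62, -1, 0, 0])

```text
clock: 2.3
tool_pos: [0.493, -0.2961, 0.337]
tool_rot: [0.151, 0.694, 0.147, -0.688]
ft_force: [-0.5, -0.8, -0.1]
gripper_width: 0.999
```

```bash
python3 - <<'E'
from cell import bot
from h import *
s=bot.observe();st(s)
p=bot.camera("wrist");cv2.imwrite("pics/w1.png",p["frame"])
s=bot.observe();st(s);np.savez("w1.npz",K=p["mtx"],T=campose(p,s))
E
```

```text
t 2.3 tcp [ 0.493  -0.2961  0.337 ] x [ 0.01  -0.003 -1.   ] y [ 0.413 -0.911  0.007] z [-0.911 -0.413 -0.008] zyaw -155.63 F [-0.52 -0.83 -0.06] M [-0.052  0.05   0.044] w 0.999
t 2.35 tcp [ 0.4923 -0.2974  0.337 ] x [ 0.01  -0.004 -1.   ] y [ 0.411 -0.912  0.007] z [-0.912 -0.411 -0.007] zyaw -155.75 F [0.23 0.04 0.57] M [ 0.005 -0.011  0.018] w 1.001
```

View pics/w1.png

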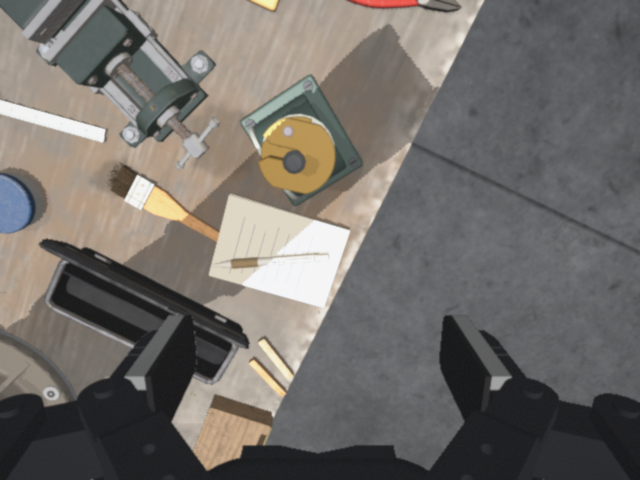

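```bash
python3 - <<'E'
from h import *
d=np.load("w1.npz");K,T=d["K"],d["T"]
c=pt(K,T,293.5,161,.209);w=pt(K,T,289,131,.169);print(c,w,w-c,np.degrees(np.arctan2(*(w-c)[1::-1])))
a=cv2.imread("pics/w1.png")[60:220,220:380];cv2.imwrite("pics/w1c.png",cv2.resize(a,None,fx=3.7,fy=3.7,interpolation=cv2.INTER_CUBIC))
E
```

```text
[ 0.52587015 -0.26451276  0.209     ] [ 0.54026066 -0.25259011  0.169     ] [ 0.01439052  0.01192264 -0.04      ] 39.641989348637026
```

View pics/w1c.png

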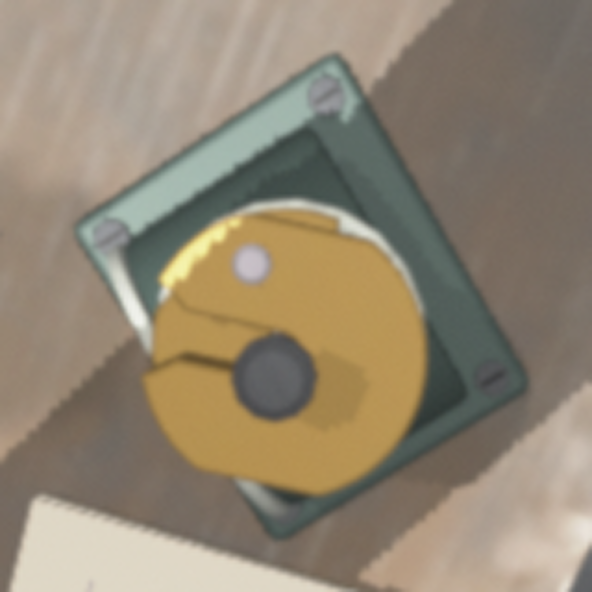

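```bash
python3 - <<'E'
from h import *
d=np.load("w1.npz");K,T=d["K"],d["T"]
f=lambda u,v:pt(K,T,220+u/3.7,60+v/3.7,.166)
for a,b in (((275,332),(185,308)),((315,495),(200,468)),((375,243),(270,217)),((240,368),(188,355))):
    v=f(*b)-f(*a);print(np.degrees(np.arctan2(v[1],v[0]))-60)
E
```

```text
39.45396529982972
40.7521997460489
40.76554866195801
40.219331419547615
```

Call:
arm_command(increments=[0, -0.61, -1, -0.32, 0, 0, -0.61, -1, -0.32, 0, 0, -0.61, -1, -0.32, 0, 0, -0.61, -1, -0.32, 0, 0, -0.61, -1, -0.32, 0, 0, -0.61, -1, -0.32, 0, 0, -0.61, -1, -0.32, 0, 0, -0.61, -1, -0.32, 0])

```text
clock: 3.02
tool_pos: [0.5445, -0.2217, 0.3372]
tool_rot: [0.466, 0.536, 0.46, -0.533]
ft_force: [0.2, 0.3, -0.6]
gripper_width: 1.0
```

```bash
python3 - <<'E'
from cell import bot
from h import *
s=bot.observe();st(s); print(rel(s,[.67,-.037,.25]), s["joint_pos"])
E
```

```text
t 3.02 tcp [ 0.5445 -0.2217  0.3372] x [ 0.01  -0.004 -1.   ] y [ 0.99  -0.143  0.01 ] z [-0.143 -0.99   0.002] zyaw -98.24 F [ 0.24  0.28 -0.62] M [ 0.043 -0.005  0.017] w 1.0
[ 1.09566673  1.21050414 -2.51206656] [ 0.52595489  0.20938564 -0.29656689  1.64317016  0.0649228   1.28830536
  0.07419538]
```

Call:
arm_command(increments=[0, 0.6, -1, 0, 0, 0, 0.6, -1, 0, 0, 0, 0.6, -1, 0, 0])

```text
clock: 3.27
tool_pos: [0.606, -0.1451, 0.3373]
tool_rot: [0.467, 0.536, 0.461, -0.531]
ft_force: [-0.4, 1.7, -0.5]
gripper_width: 1.0
```

Call:
arm_command(increments=[0.2, 0.45, -1, -0.32, 0, 0.2, 0.45, -1, -0.32, 0, 0.2, 0.45, -1, -0.32, 0, 0.2, 0.45, -1, -0.32, 0, 0.2, 0.45, -1, -0.32, 0, 0.2, 0.45, -1, -0.32, 0, 0.2, 0.45, -1, -0.32, 0, 0.2, 0.45, -1, -0.32, 0, 0.2, 0.45, -1, -0.32, 0])

```text
clock: 4.02
tool_pos: [0.6529, -0.0728, 0.3214]
tool_rot: [0.668, 0.244, 0.66, -0.242]
ft_force: [0.1, 0.0, -0.8]
gripper_width: 1.0
```

```bash
python3 - <<'E'
from cell import bot
from h import *
s=bot.observe();st(s); print(rel(s,[.67,-.037,.2]))
p=bot.camera("wrist");cv2.imwrite("pics/w2.png",p["frame"])
s=bot.observe();st(s);np.savez("w2.npz",K=p["mtx"],T=campose(p,s))
E
```

```text
t 4.02 tcp [ 0.6529 -0.0728  0.3214] x [ 0.01  -0.002 -1.   ] y [0.646 0.764 0.005] z [ 0.764 -0.646  0.009] zyaw -40.21 F [ 0.12  0.   -0.83] M [ 0.005 -0.034 -0.029] w 1.0
[ 1.51837945  0.47239433 -0.13912217]
t 4.07 tcp [ 0.6529 -0.0726  0.3214] x [ 0.01  -0.002 -1.   ] y [0.651 0.759 0.005] z [ 0.759 -0.651  0.009] zyaw -40.6 F [-0.97 -1.06  0.05] M [ 0.028  0.031 -0.044] w 1.002
```

View pics/w2.png

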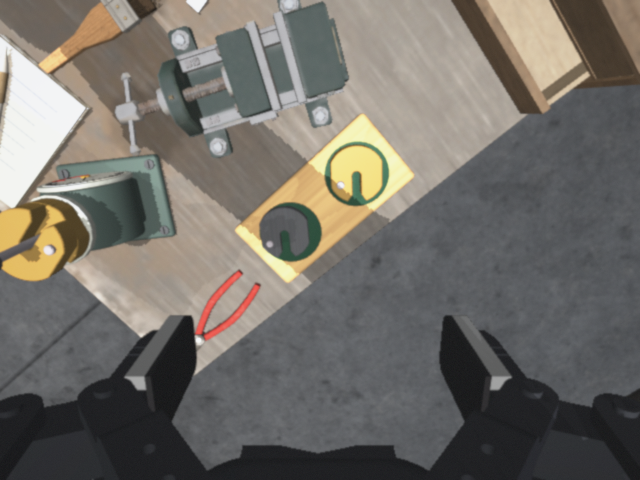

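```bash
python3 - <<'E'
from h import *
a=cv2.imread("pics/w2.png")[130:220,310:405];cv2.imwrite("pics/w2c.png",cv2.resize(a,None,fx=6,fy=6,interpolation=cv2.INTER_CUBIC))
E
```

```text
(no output)
```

View pics/w2c.png

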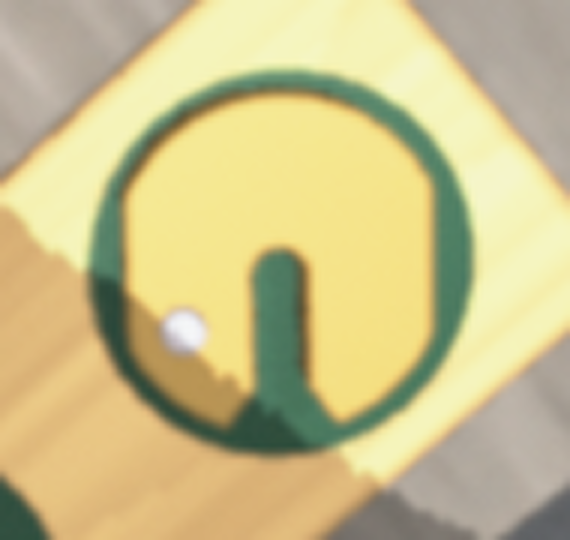

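```bash
python3 - <<'E'
from h import *
d=np.load("w2.npz");K,T=d["K"],d["T"]
f=lambda u,v:pt(K,T,310+u/6,130+v/6,.034)
for a,b in (((124,195),(128,340)),((435,185),(435,335)),((252,275),(256,390)),((306,275),(306,380))):
    v=f(*b)-f(*a);print(np.degrees(np.arctan2(v[1],v[0])))
l=(f(125,262)+f(435,262))/2;r=f(125,262)-f(435,262);print("mid flats",l,np.linalg.norm(r))
print("back rim",f(281,93),"slot end",f(280,248), "dowel",pt(K,T,310+184/6,130+331/6,.038))
u=np.array([np.cos(np.radians(-41)),np.sin(np.radians(-41)),0]);print("centre from rim",f(281,93)+.03*u,"from slot end",f(280,248)+.005*u)
E
```

```text
-38.507043421551124
-37.94322089870876
-37.22416157263046
-38.8380858996109
mid flats [ 0.67333103 -0.03349671  0.034     ] 0.0546223198910181
back rim [ 0.65078964 -0.01502     0.034     ] slot end [ 0.67141405 -0.0319545   0.034     ] dowel [ 0.67101464 -0.05385682  0.038     ]
centre from rim [ 0.67343093 -0.03470177  0.034     ] from slot end [ 0.67518759 -0.03523479  0.034     ]
```

```bash
python3 - <<'E'
from cell import bot
from h import *
s=bot.observe();st(s); print(rel(s,[.6733,-.0345,.12]))
E
```

```text
t 4.07 tcp [ 0.6529 -0.0726  0.3214] x [ 0.01  -0.002 -1.   ] y [0.651 0.759 0.005] z [ 0.759 -0.651  0.009] zyaw -40.6 F [-0.97 -1.06  0.05] M [ 0.028  0.031 -0.044] w 1.002
[ 2.5191876   0.51475982 -0.13870592]
```

Call:
arm_command(increments=[1, 0.51, -0.14, -0.013, 0, 1, 0.51, -0.14, -0.013, 0, 1, 0.51, -0.14, -0.013, 0])

```text
clock: 4.32
tool_pos: [0.6699, -0.0326, 0.2355]
tool_rot: [0.669, 0.233, 0.666, -0.233]
ft_force: [-0.1, 0.4, -0.2]
gripper_width: 0.998
```

Call:
arm_command(increments=[1, 0, 0, 0, 0, 1, 0, 0, 0, 0, 1, 0, 0, 0, 0])

```text
clock: 4.57
tool_pos: [0.6665, -0.0339, 0.1487]
tool_rot: [0.665, 0.233, 0.669, -0.235]
ft_force: [-1.2, 0.1, -1.2]
gripper_width: 1.0
```

```bash
python3 - <<'E'
from cell import bot
from h import *
s=bot.observe();st(s); print(rel(s,[.6733,-.0345,.06]))
p=bot.camera("wrist");cv2.imwrite("pics/w3.png",p["frame"])
s=bot.observe();st(s);np.savez("w3.npz",K=p["mtx"],T=campose(p,s))
E
```

```text
t 4.57 tcp [ 0.6665 -0.0339  0.1487] x [-0.006 -0.001 -1.   ] y [ 0.625  0.781 -0.004] z [ 0.781 -0.625 -0.004] zyaw -38.68 F [-1.17  0.05 -1.18] M [ 0.022  0.067 -0.064] w 1.0
[1.10812078 0.05157966 0.07521343]
t 4.62 tcp [ 0.6679 -0.0338  0.1521] x [-0.003 -0.001 -1.   ] y [ 0.624  0.781 -0.003] z [ 0.781 -0.624 -0.002] zyaw -38.64 F [ 0.1  -0.29  0.15] M [-0.062  0.049  0.017] w 1.002
```

View pics/w3.png

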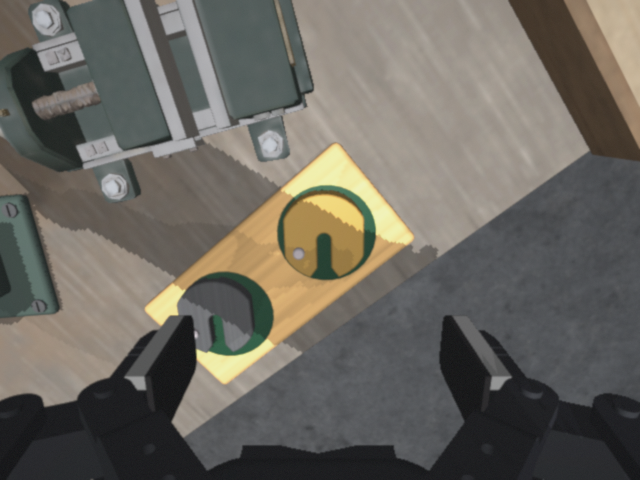

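```bash
python3 - <<'E'
from h import *
a=cv2.imread("pics/w3.png")[175:290,265:390];cv2.imwrite("pics/w3c.png",cv2.resize(a,None,fx=5,fy=5,interpolation=cv2.INTER_CUBIC))
E
```

```text
(no output)
```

View pics/w3c.png

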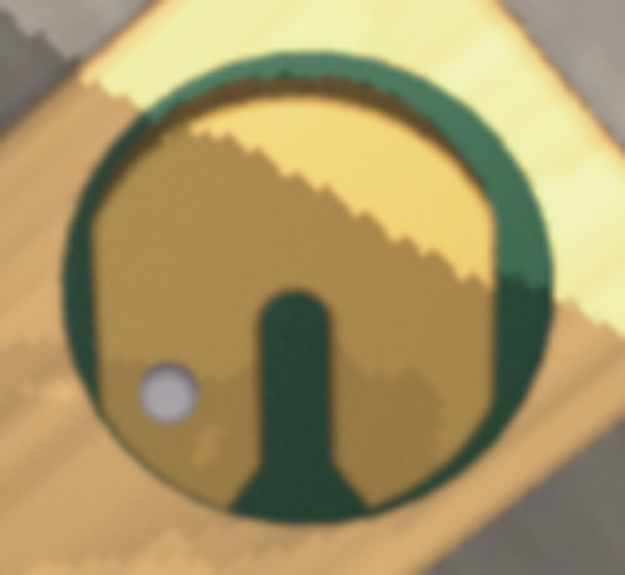

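```bash
python3 - <<'E'
from cell import bot
from h import *
d=np.load("w3.npz");K,T=d["K"],d["T"]
f=lambda u,v:pt(K,T,265+u/5,175+v/5,.034)
for a,b in (((93,230),(98,405)),((497,220),(495,405)),((260,325),(260,460)),((330,325),(330,460))):
    v=f(*b)-f(*a);print(np.degrees(np.arctan2(v[1],v[0])))
l=(f(95,310)+f(496,310))/2;r=f(95,310)-f(496,310);print("mid flats",l,np.linalg.norm(r))
u=np.array([np.cos(np.radians(-38.5)),np.sin(np.radians(-38.5)),0]);print("centre from rim",f(300,97)+.03*u,"from slot end",f(295,290)+.0035*u)
s=bot.observe();st(s); print(rel(s,[.6733,-.0345,.07]))
E
```

```text
-38.47318340397989
-37.41127995113197
-38.71634655906612
-38.15317286090913
mid flats [ 0.67540095 -0.03415092  0.034     ] 0.05488290212628908
centre from rim [ 0.67614201 -0.0340134   0.034     ] from slot end [ 0.67587045 -0.03460653  0.034     ]
t 4.62 tcp [ 0.6679 -0.0338  0.1521] x [-0.003 -0.001 -1.   ] y [ 0.624  0.781 -0.003] z [ 0.781 -0.624 -0.002] zyaw -38.64 F [ 0.1  -0.29  0.15] M [-0.062  0.049  0.017] w 1.002
[1.02542084 0.03774231 0.06055513]
```

Call:
arm_command(increments=[1, 0.05, 0.07, 0, 0.2, 1, 0.05, 0.07, 0, 0.2, 1, 0.05, 0.07, 0, 0.2, 1, 0.05, 0.07, 0, 0.2, 1, 0.05, 0.07, 0, 0.2], grip_force=30)

```text
clock: 5.03
tool_pos: [0.6763, -0.0342, 0.0757]
tool_rot: [0.667, 0.234, 0.667, -0.235]
ft_force: [0.2, 1.0, 0.4]
gripper_width: 0.8
```

```bash
python3 - <<'E'
from cell import bot
from h import *
s=bot.observe();st(s)
p=bot.camera("wrist");cv2.imwrite("pics/w4.png",p["frame"])
s=bot.observe();st(s);np.savez("w4.npz",K=p["mtx"],T=campose(p,s));print(rel(s,[.6745,-.0345,.04]))
E
```

```text
t 5.03 tcp [ 0.6763 -0.0342  0.0757] x [ 0.    -0.001 -1.   ] y [ 0.626  0.78  -0.001] z [ 0.78  -0.626  0.001] zyaw -38.72 F [0.24 1.03 0.41] M [ 0.007 -0.028 -0.006] w 0.8
t 5.08 tcp [ 0.6765 -0.0342  0.076 ] x [ 0.001 -0.001 -1.   ] y [ 0.625  0.78  -0.   ] z [ 0.78  -0.625  0.002] zyaw -38.7 F [0.44 0.31 0.5 ] M [-0.022  0.007 -0.022] w 0.801
[ 0.44973932 -0.01889053 -0.01767918]
```

View pics/w4.png

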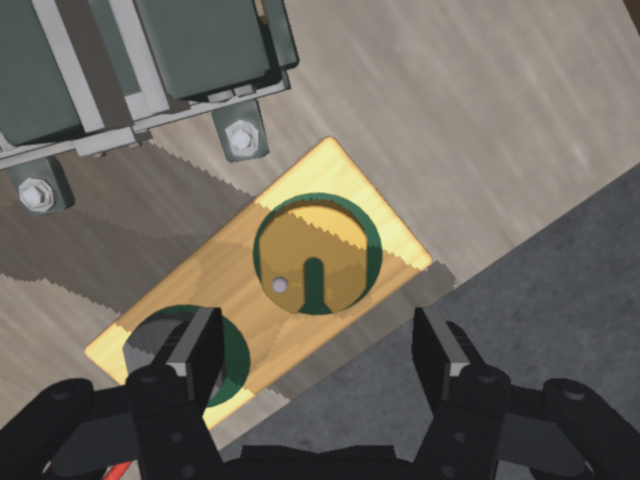

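```bash
python3 - <<'E'
from h import *
a=cv2.imread("pics/w4.png")[185:325,240:395];cv2.imwrite("pics/w4c.png",cv2.resize(a,None,fx=4,fy=4,interpolation=cv2.INTER_CUBIC))
E
```

```text
(no output)
```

View pics/w4c.png

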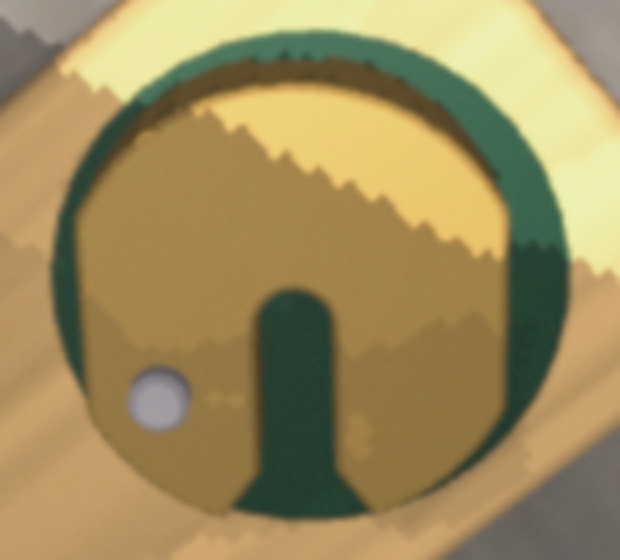

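```bash
python3 - <<'E'
from cell import bot
from h import *
d=np.load("w4.npz");K,T=d["K"],d["T"]
f=lambda u,v:pt(K,T,240+u/4,185+v/4,.034)
for a,b in (((77,230),(86,400)),((508,220),(506,405)),((255,325),(260,465)),((333,325),(336,465))):
    v=f(*b)-f(*a);print(np.degrees(np.arctan2(v[1],v[0])))
l=(f(81,310)+f(507,310))/2;r=f(80,310)-f(507,310);print("mid flats",l,np.linalg.norm(r))
u=np.array([np.cos(np.radians(-38)),np.sin(np.radians(-38)),0]);ce=f(293,84)+.03*u;print("centre from rim",ce,"from slot end",f(293,287)+.0035*u)
s=bot.observe();print(rel(s,ce)*80,rel(s,l)*80, rel(s,f(293,287)+.0035*u)*80)
E
```

```text
-38.23132376787829
-37.33158125598808
-37.39678206757342
-37.37001385657379
mid flats [ 0.67299017 -0.03365335  0.034     ] 0.053872295257325904
centre from rim [ 0.67389666 -0.03392386  0.034     ] from slot end [ 0.67327579 -0.03397299  0.034     ]
[41.97782953 -1.43849837 -2.25484649] [41.97647475 -1.7941776  -3.13142726] [41.97714233 -1.86504744 -2.70865962]
```

Call:
arm_command(increments=[0.25, -0.02, -0.03, -0.006, 0.25, 0.4, -0.02, -0.03, -0.006, 0.25, 0.5, -0.02, -0.03, -0.006, 0.27, 0.5, -0.02, -0.03, -0.006, 0.27, 0.5, -0.02, -0.03, -0.006, 0.27])

```text
clock: 5.5
tool_pos: [0.6738, -0.034, 0.0364]
tool_rot: [0.67, 0.228, 0.669, -0.228]
ft_force: [-0.2, -0.7, -0.3]
gripper_width: 0.729
```

```bash
python3 - <<'E'
from cell import bot
from h import *
s=bot.observe();st(s)
p=bot.camera("wrist");cv2.imwrite("pics/w5.png",p["frame"])
s=bot.observe();st(s);print(rel(s,[.6735,-.0339,.03])*80)
E
```

```text
t 5.5 tcp [ 0.6738 -0.034   0.0364] x [ 0.001 -0.001 -1.   ] y [ 0.611  0.792 -0.   ] z [ 0.792 -0.611  0.001] zyaw -37.65 F [-0.21 -0.7  -0.28] M [-0.014 -0.065 -0.036] w 0.729
t 5.55 tcp [ 0.674  -0.0339  0.0367] x [ 0.002 -0.001 -1.   ] y [0.611 0.792 0.   ] z [ 0.792 -0.611  0.002] zyaw -37.64 F [-0.02  0.06  0.28] M [-0.058 -0.019  0.03 ] w 0.73
[ 6.65165908 -0.3605168  -0.41693894]
```

View pics/w5.png

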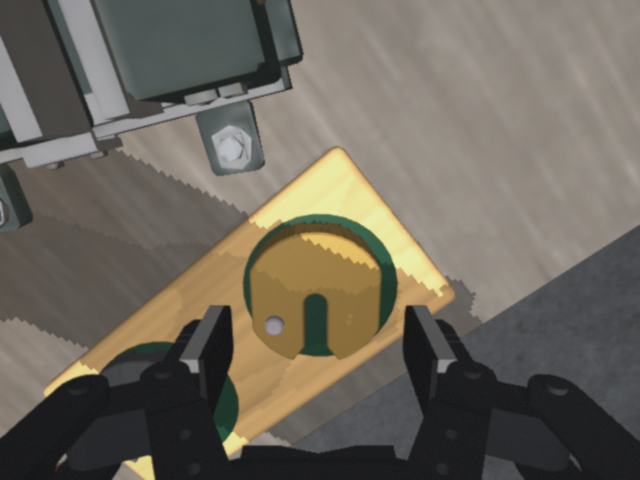

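```bash
python3 - <<'E'
from h import *
from cell import bot
p=bot.camera("wrist");H=np.array(p["hand_eye"]);K=p["mtx"]
for x in (.011,.005,0,-.005,-.01,-.02,-.04):
  print(x,[proj(K,H,np.array([x,y,z])).round(0).tolist() for y in(-.031,) for z in(-.011,0,.011)])
a=cv2.imread("pics/w5.png")[200:460,130:520];cv2.imwrite("pics/w5c.png",cv2.resize(a,None,fx=2,fy=2,interpolation=cv2.INTER_CUBIC))
E
```

```text
0.011 [[245.0, 270.0], [246.0, 294.0], [247.0, 317.0]]
0.005 [[242.0, 276.0], [244.0, 300.0], [245.0, 323.0]]
0 [[240.0, 280.0], [242.0, 305.0], [243.0, 329.0]]
-0.005 [[238.0, 285.0], [239.0, 311.0], [241.0, 335.0]]
-0.01 [[235.0, 290.0], [237.0, 316.0], [239.0, 341.0]]
-0.02 [[230.0, 302.0], [232.0, 329.0], [234.0, 356.0]]
-0.04 [[217.0, 330.0], [220.0, 360.0], [222.0, 390.0]]
```

View pics/w5c.png

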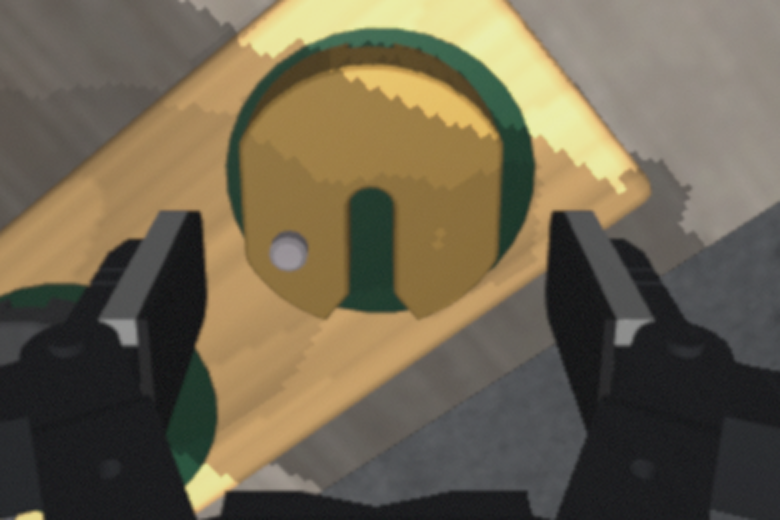

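```bash
python3 - <<'E'
from cell import bot
print(bot.tips_ahead,[a for a in dir(bot) if a[0]!='_'])
E
```

```text
0.011 ['MotionError', 'camera', 'close_job', 'observe', 'outline_of', 'tips_ahead']
```

Call:
arm_command(increments=[0.04, 0, 0, 0, 0.27, 0.08, 0, 0, 0, 0.27, 0.12, 0, 0, 0, 0.27, 0.12, 0, 0, 0, 0.27, 0.12, 0, 0, 0, 0.27])

```text
clock: 6.02
tool_pos: [0.674, -0.0339, 0.0269]
tool_rot: [0.67, 0.228, 0.669, -0.228]
ft_force: [0.3, -0.1, 0.5]
gripper_width: 0.728
```

Call:
arm_command(increments=[0.02, 0, 0, 0, 0.27, 0.04, 0, 0, 0, 0.27, 0.04, 0, 0, 0, 0.27])

```text
clock: 6.27
tool_pos: [0.6738, -0.0339, 0.0233]
tool_rot: [0.67, 0.228, 0.669, -0.228]
ft_force: [-0.6, -0.5, -0.2]
gripper_width: 0.728
```

Call:
arm_command(increments=[0.02, 0, 0, 0, 0.27, 0.04, 0, 0, 0, 0.27, 0.04, 0, 0, 0, 0.27])

```text
clock: 6.52
tool_pos: [0.6736, -0.0339, 0.0197]
tool_rot: [0.67, 0.228, 0.669, -0.228]
ft_force: [-1.1, 0.4, -0.3]
gripper_width: 0.728
```

```bash
python3 - <<'E'
from cell import bot
from h import *
s=bot.observe();st(s)
p=bot.camera("wrist");cv2.imwrite("pics/w6.png",p["frame"][180:460,130:520])
E
```

```text
t 6.52 tcp [ 0.6736 -0.0339  0.0197] x [ 0.001 -0.001 -1.   ] y [ 0.611  0.792 -0.   ] z [ 0.792 -0.611  0.001] zyaw -37.63 F [-1.14  0.39 -0.34] M [-0.029  0.026 -0.018] w 0.728
```

View pics/w6.png

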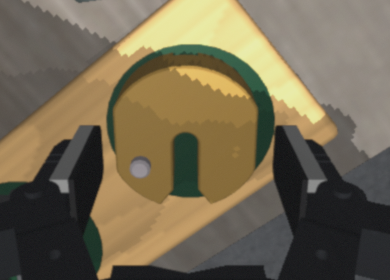

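Call:
arm_command(increments=[0.02, 0, 0, 0, 0.27, 0.03, 0, 0, 0, 0.27, 0.03, 0, 0, 0, 0.27])

```text
clock: 6.82
tool_pos: [0.6736, -0.0339, 0.0173]
tool_rot: [0.67, 0.228, 0.669, -0.228]
ft_force: [-0.2, -0.5, 1.0]
gripper_width: 0.73
```

Call:
arm_command(increments=[0.02, 0, 0, 0, 0.27, 0.03, 0, 0, 0, 0.27, 0.03, 0, 0, 0, 0.27])

```text
clock: 7.07
tool_pos: [0.6734, -0.0339, 0.0146]
tool_rot: [0.669, 0.228, 0.669, -0.228]
ft_force: [-0.1, -0.9, -0.0]
gripper_width: 0.73
```

Call:
arm_command(increments=[0.03, 0, 0, 0, 0.27, 0.06, 0, 0, 0, 0.27, 0.06, 0, 0, 0, 0.27])

```text
clock: 7.32
tool_pos: [0.6731, -0.0339, 0.0092]
tool_rot: [0.669, 0.228, 0.669, -0.228]
ft_force: [-0.6, 0.3, -0.1]
gripper_width: 0.733
```

Call:
arm_command(increments=[0.02, 0, 0, 0, 0.27, 0.04, 0, 0, 0, 0.27, 0.04, 0, 0, 0, 0.27])

```text
clock: 7.57
tool_pos: [0.6728, -0.034, 0.0055]
tool_rot: [0.669, 0.228, 0.67, -0.229]
ft_force: [0.8, 0.2, 0.0]
gripper_width: 0.728
```

```bash
python3 - <<'E'
from cell import bot
from h import *
s=bot.observe();st(s)
p=bot.camera("wrist");cv2.imwrite("pics/w7.png",cv2.resize(p["frame"][230:430,170:470],None,fx=2.5,fy=2.5,interpolation=cv2.INTER_CUBIC))
E
```

```text
t 7.57 tcp [ 0.6728 -0.034   0.0055] x [-0.001 -0.001 -1.   ] y [ 0.611  0.792 -0.001] z [ 0.792 -0.611 -0.   ] zyaw -37.63 F [0.8  0.24 0.04] M [ 0.005 -0.023 -0.032] w 0.728
```

View pics/w7.png

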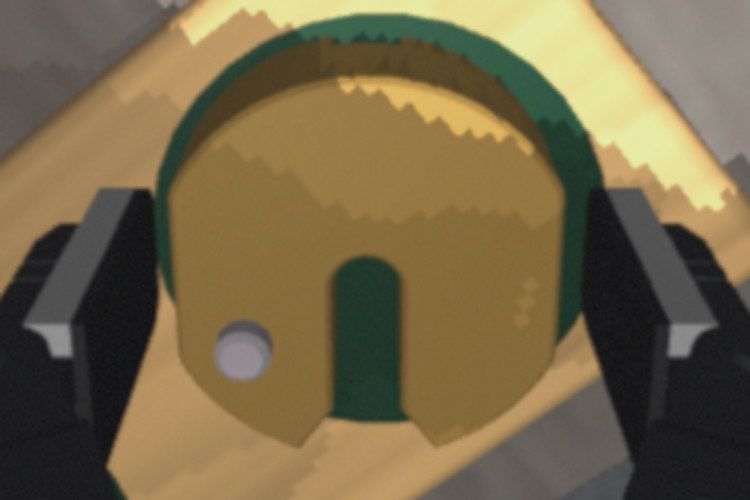

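Call:
arm_command(increments=[0.02, 0, 0, 0, 0.27, 0.03, 0, 0, 0, 0.27, 0.03, 0, 0, 0, 0.27])

```text
clock: 7.87
tool_pos: [0.6728, -0.034, 0.0031]
tool_rot: [0.669, 0.228, 0.67, -0.229]
ft_force: [0.5, 0.4, 0.5]
gripper_width: 0.731
```

Call:
arm_command(increments=[0.02, 0, 0, 0, 0.27, 0.03, 0, 0, 0, 0.27, 0.03, 0, 0, 0, 0.27])

```text
clock: 8.12
tool_pos: [0.6727, -0.034, 0.0005]
tool_rot: [0.669, 0.228, 0.67, -0.229]
ft_force: [-0.3, -0.5, -0.1]
gripper_width: 0.73
```

Call:
arm_command(increments=[0.02, 0, 0, 0, 0.27, 0.03, 0, 0, 0, 0.27, 0.03, 0, 0, 0, 0.27])

```text
clock: 8.37
tool_pos: [0.6725, -0.034, -0.0022]
tool_rot: [0.669, 0.228, 0.67, -0.229]
ft_force: [0.3, 0.2, -0.3]
gripper_width: 0.727
```

Call:
arm_command(increments=[0.01, 0, 0, 0, 0.27, 0.02, 0, 0, 0, 0.27, 0.02, 0, 0, 0, 0.27])

```text
clock: 8.62
tool_pos: [0.6725, -0.034, -0.0039]
tool_rot: [0.669, 0.228, 0.67, -0.229]
ft_force: [0.3, -0.5, -0.5]
gripper_width: 0.735
```

```bash
python3 - <<'E'
from cell import bot
from h import *
s=bot.observe();st(s)
p=bot.camera("wrist");cv2.imwrite("pics/w8.png",cv2.resize(p["frame"][230:430,170:470],None,fx=2.5,fy=2.5,interpolation=cv2.INTER_CUBIC))
E
```

```text
t 8.62 tcp [ 0.6725 -0.034  -0.0039] x [-0.002 -0.001 -1.   ] y [ 0.611  0.792 -0.002] z [ 0.792 -0.611 -0.001] zyaw -37.63 F [ 0.26 -0.48 -0.46] M [ 0.026 -0.009  0.038] w 0.735
```

View pics/w8.png

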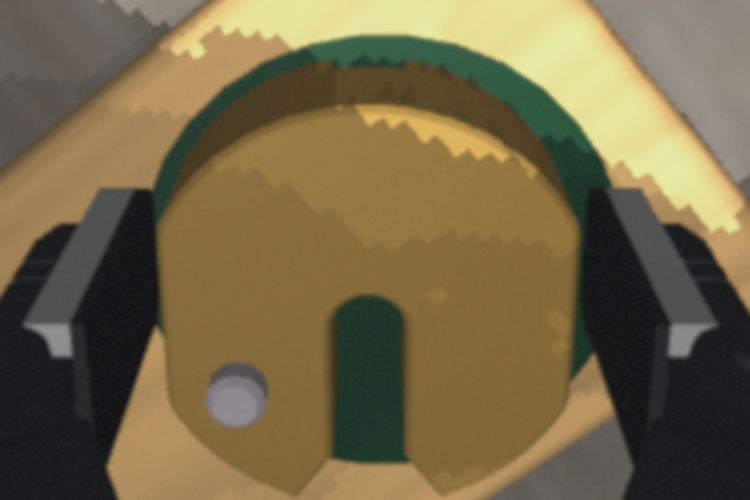

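Call:
arm_command(increments=[0.01, 0, 0, 0, 0.27, 0.02, 0, 0, 0, 0.27, 0.02, 0, 0, 0, 0.27])

```text
clock: 8.92
tool_pos: [0.6724, -0.034, -0.0056]
tool_rot: [0.669, 0.228, 0.67, -0.229]
ft_force: [-0.0, -0.1, 0.4]
gripper_width: 0.733
```

Call:
arm_command(increments=[0.01, 0, 0, 0, 0.27, 0.02, 0, 0, 0, 0.27, 0.02, 0, 0, 0, 0.27])

```text
clock: 9.17
tool_pos: [0.6726, -0.0339, -0.0063]
tool_rot: [0.669, 0.227, 0.67, -0.229]
ft_force: [-7.1, -2.0, 14.8]
gripper_width: 0.733
```

Call:
arm_command(increments=[-0.065, 0, 0, 0, 0.27, -0.065, 0, 0, 0, 0.27, -0.065, 0, 0, 0, 0.27])

```text
clock: 9.42
tool_pos: [0.6729, -0.0339, -0.0008]
tool_rot: [0.669, 0.228, 0.67, -0.229]
ft_force: [-0.6, -0.3, 0.2]
gripper_width: 0.732
```

Call:
arm_command(increments=[0, 0, 0, 0, 0.33, 0, 0, 0, 0, 0.36, 0, 0, 0, 0, 0.45, 0, 0, 0, 0, 0.5, 0, 0, 0, 0, 0.5, 0, 0, 0, 0, 0.5], grip_force=50)

```text
clock: 9.92
tool_pos: [0.6727, -0.0341, -0.0007]
tool_rot: [0.669, 0.227, 0.67, -0.229]
ft_force: [-2.2, -1.1, 6.1]
gripper_width: 0.621
```

```bash
python3 - <<'E'
from cell import bot
from h import *
s=bot.observe();st(s)
p=bot.camera("wrist");cv2.imwrite("pics/w9.png",cv2.resize(p["frame"][230:430,170:470],None,fx=2.5,fy=2.5,interpolation=cv2.INTER_CUBIC))
E
```

```text
t 9.92 tcp [ 0.6727 -0.0341 -0.0007] x [-0.001 -0.002 -1.   ] y [ 0.611  0.792 -0.002] z [ 0.792 -0.611 -0.   ] zyaw -37.64 F [-2.21 -1.15  6.12] M [-0.177  0.587 -0.035] w 0.621
```

View pics/w9.png

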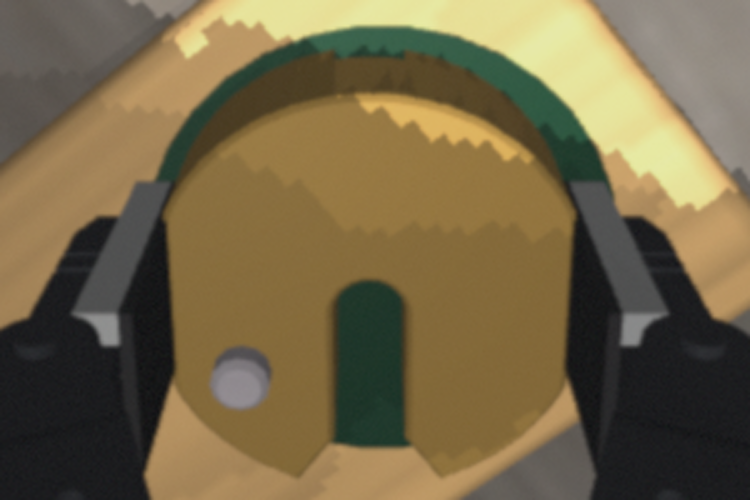

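Call:
arm_command(increments=[-0.1, 0, 0, 0, 0.5, -0.4, 0, 0, 0, 0.5, -0.8, 0, 0, 0, 0.5, -1, 0, 0, 0, 0.5, -1, 0, 0, 0, 0.5])

```text
clock: 10.38
tool_pos: [0.6748, -0.0338, 0.0834]
tool_rot: [0.671, 0.228, 0.668, -0.228]
ft_force: [0.8, 0.1, -4.9]
gripper_width: 0.62
```

Call:
arm_command(increments=[-1, 0, 0, 0, 0.5, -1, 0, 0, 0, 0.5, -1, 0, 0, 0, 0.5])

```text
clock: 10.63
tool_pos: [0.6776, -0.033, 0.1705]
tool_rot: [0.674, 0.229, 0.665, -0.227]
ft_force: [1.6, 1.0, -3.6]
gripper_width: 0.617
```

```bash
python3 - <<'E'
from cell import bot
from h import *
s=bot.observe();st(s);print(rel(s,[.568,-.209,.22]))
E
```

```text
t 10.63 tcp [ 0.6776 -0.033   0.1705] x [ 0.012 -0.001 -1.   ] y [0.611 0.792 0.006] z [ 0.792 -0.611  0.01 ] zyaw -37.64 F [ 1.6   1.02 -3.6 ] M [ 0.065 -0.21  -0.018] w 0.617
[-0.6326693  -2.57474941  0.26483836]
```

Call:
arm_command(increments=[-0.6, -1, 0.1, 0.25, 0.5, -0.6, -1, 0.1, 0.25, 0.5, -0.6, -1, 0.1, 0.25, 0.5, -0.6, -1, 0.1, 0.25, 0.5, -0.6, -1, 0.1, 0.25, 0.5, -0.6, -1, 0.1, 0.25, 0.5, -0.6, -1, 0.1, 0.25, 0.5])

```text
clock: 11.22
tool_pos: [0.634, -0.1013, 0.2172]
tool_rot: [0.532, 0.471, 0.526, -0.467]
ft_force: [-0.1, 0.1, -3.1]
gripper_width: 0.614
```

```bash
python3 - <<'E'
from cell import bot
from h import *
s=bot.observe();st(s);print(rel(s,[.568,-.209,.22]))
E
```

```text
t 11.22 tcp [ 0.634  -0.1013  0.2172] x [ 0.011 -0.002 -1.   ] y [0.993 0.12  0.011] z [ 0.12  -0.993  0.003] zyaw -83.11 F [-0.08  0.13 -3.14] M [-0.029 -0.04  -0.008] w 0.614
[-0.04271349 -0.98028542  1.23721299]
```

Call:
arm_command(increments=[0, -0.85, 0.9, 0.25, 0.5, 0, -0.85, 0.9, 0.25, 0.5, 0, -0.85, 0.9, 0.25, 0.5, 0, -0.85, 0.9, 0.25, 0.5, 0, -0.85, 0.9, 0.25, 0.5, 0, -0.85, 0.9, 0.25, 0.5, 0, -0.85, 0.9, 0.25, 0.5, 0, -0.85, 0.9, 0.25, 0.5])

```text
clock: 11.88
tool_pos: [0.5746, -0.1808, 0.2156]
tool_rot: [0.311, 0.639, 0.307, -0.633]
ft_force: [0.0, -0.9, -4.0]
gripper_width: 0.617
```

```bash
python3 - <<'E'
from cell import bot
from h import *
s=bot.observe();st(s);print(rel(s,[.568,-.209,.165]),s["joint_pos"].round(2))
p=bot.camera("wrist");cv2.imwrite("pics/w10.png",p["frame"])
s=bot.observe();np.savez("w10.npz",K=p["mtx"],T=campose(p,s),H=p["hand_eye"])
E
```

```text
t 11.88 tcp [ 0.5746 -0.1808  0.2156] x [ 0.01  -0.001 -1.   ] y [ 0.785 -0.619  0.009] z [-0.619 -0.785 -0.005] zyaw -128.25 F [ 0.   -0.86 -4.04] M [-0.003  0.03  -0.023] w 0.617
[0.63238619 0.1473957  0.33081038] [ 0.38  0.31 -0.22  1.77  0.08  1.06 -0.54]
```

View pics/w10.png

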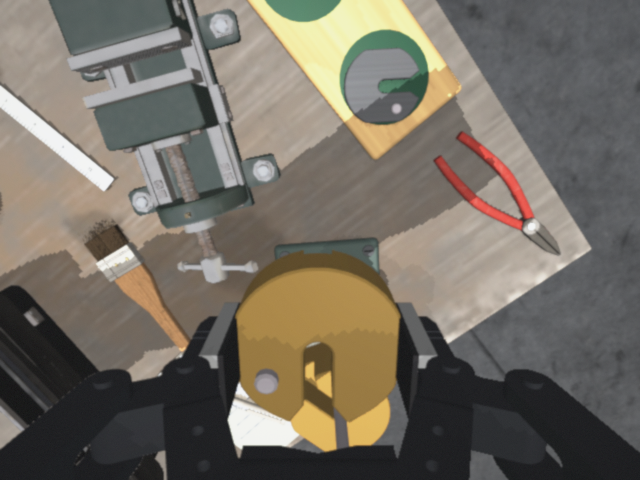

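```bash
python3 - <<'E'
from h import *
from cell import bot
d=np.load("w10.npz");K,H=d["K"],d["H"]
def pl(u,v,x):
    dd=H[:3,:3]@np.linalg.inv(K)@np.array([u,v,1.]);o=H[:3,3];return o+dd*(x-o[0])/dd[0]
print("slot end",pl(317,342,-.0347)*1e3,"back rim",pl(318,267,-.0347)*1e3)
for n,(u,v) in {"9":(370/2.5+170,280/2.5+230)}.items(): print(n,pl(u,v,-.0347)*1e3, pl(370/2.5+170,93/2.5+230,-.0347)*1e3)
E
```

```text
slot end [-34.7         -1.10401272  -3.01746274] back rim [-34.7         -0.75937064 -29.43815022]
9 [-34.7         -0.77410117  -3.01711272] [-34.7         -0.75940771 -29.37166525]
```

```bash
python3 - <<'E'
from cell import bot
from h import *
s=bot.observe();print(rel(s,[.5631,-.2184,.1605]))
E
```

```text
[0.68952335 0.16959755 0.46357222]
```

Call:
arm_command(increments=[0.4, 0.17, 0.3, 0, 0.5, 0.69, 0.17, 0.4, 0, 0.5, 0.69, 0.17, 0.4, 0, 0.5, 0.69, 0.17, 0.4, 0, 0.5, 0.69, 0.17, 0.4, 0, 0.5])

```text
clock: 12.35
tool_pos: [0.5669, -0.2139, 0.161]
tool_rot: [0.312, 0.639, 0.308, -0.632]
ft_force: [-0.2, 1.1, -4.6]
gripper_width: 0.616
```

```bash
python3 - <<'E'
from cell import bot
from h import *
s=bot.observe();st(s);print(rel(s,[.526,-.2655,.1605])*80)
S=bot.camera("scene");cv2.imwrite("pics/s11.png",cv2.resize(S["frame"][130:290,320:500],None,fx=4,fy=3.7,interpolation=cv2.INTER_CUBIC))
p=bot.camera("wrist");cv2.imwrite("pics/w11.png",p["frame"])
s=bot.observe();np.savez("w11.npz",K=p["mtx"],T=campose(p,s),H=p["hand_eye"])
E
```

```text
t 12.35 tcp [ 0.5669 -0.2139  0.161 ] x [ 0.011 -0.001 -1.   ] y [ 0.789 -0.615  0.009] z [-0.615 -0.789 -0.006] zyaw -127.93 F [-0.18  1.13 -4.6 ] M [ 0.034  0.01  -0.017] w 0.616
[ 0.1347501  -0.54245804 65.79709562]
```

View pics/w11.png

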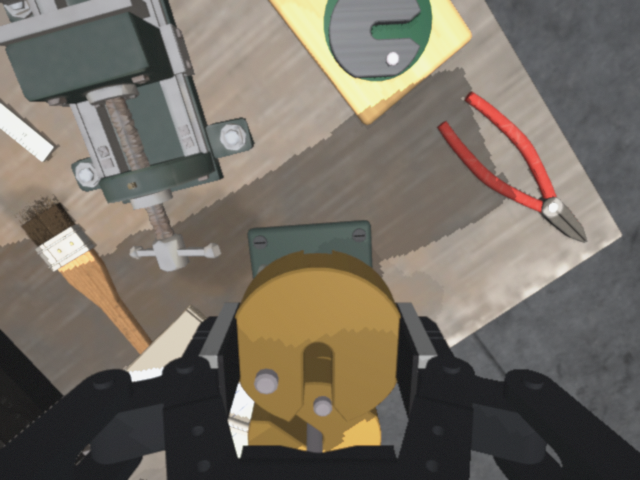

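View pics/s11.png

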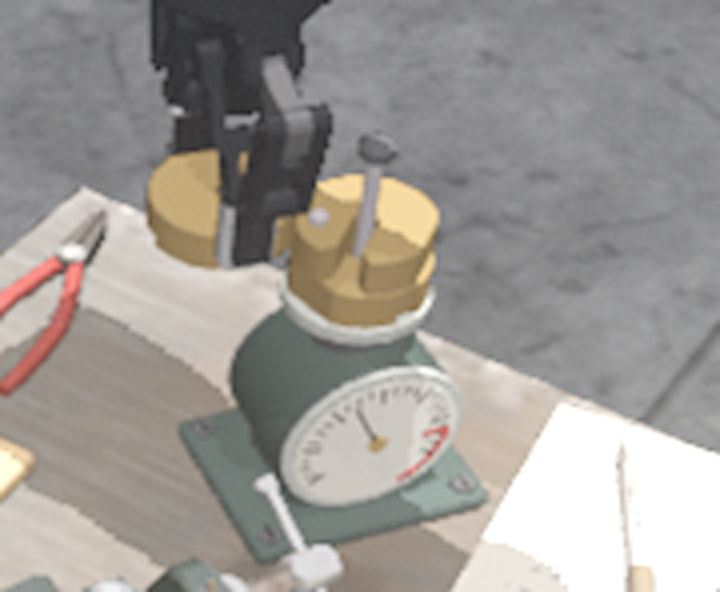

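```bash
python3 - <<'E'
from h import *
d=np.load("w11.npz");K,T=d["K"],d["T"]
w=pt(K,T,323,407,.170);print(w, np.degrees(np.arctan2(w[1]+.2655,w[0]-.526)),np.hypot(w[1]+.2655,w[0]-.526))
print(proj(K,T,np.array([.526,-.2655,.180])),proj(K,T,np.array([.526,-.2655,.20])))
a=cv2.imread("pics/w11.png")[380:470,270:370];cv2.imwrite("pics/w11c.png",cv2.resize(a,None,fx=6,fy=6,interpolation=cv2.INTER_CUBIC))
E
```

```text
[ 0.54143612 -0.24911598  0.17      ] 46.70628919640073 0.02251022047415134
[318.33451595 468.63472917] [319.0011225  512.50141156]
```

View pics/w11c.png

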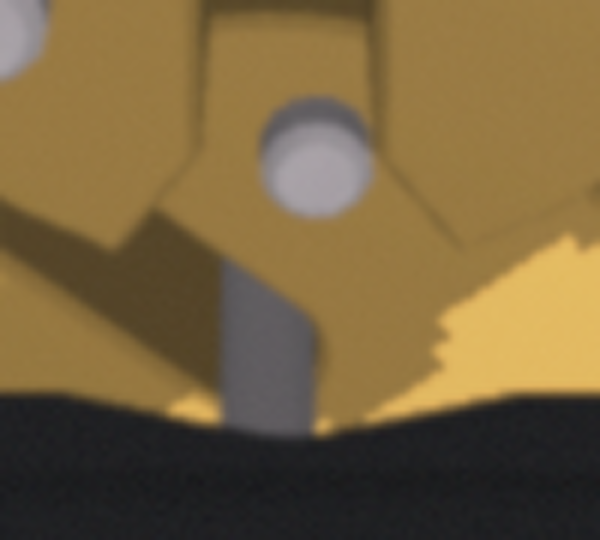

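```bash
python3 - <<'E'
from h import *
d=np.load("w11.npz");K,T,H=d["K"],d["T"],d["H"]
M=T@np.linalg.inv(H)  # tool pose
def pl(u,v,x):
    dd=H[:3,:3]@np.linalg.inv(K)@np.array([u,v,1.]);o=H[:3,3];return (o+dd*(x-o[0])/dd[0])*1e3
print("slot centre",pl(317.9,405,-.0347),pl(270+287/6,385,-.0347), "slot end",pl(318,342,-.0347))
zt=M[2,3]
for z in(.166,.17,.175): print("stem",z,pl(315,437,-(z-zt)))
print("dowel top",pl(270+317/6,380+167/6,-(.17-zt)))
E
```

```text
slot centre [-34.7         -0.82077122  21.7484027 ] [-34.7         -0.83843743  13.60554764] slot end [-34.7         -0.77223541  -3.02073311]
stem 0.166 [-4.30512504 -2.10844442 63.02007113]
stem 0.17 [-8.30512504 -2.07635449 59.38011914]
stem 0.175 [-13.30512504  -2.03624208  54.83017915]
dowel top [-8.30512504  1.28018424 44.26294478]
```

Call:
arm_command(increments=[0, -0.016, 0.1, 0, 0.5, 0, -0.016, 0.25, 0, 0.5, 0, -0.016, 0.38, 0, 0.5, 0, -0.016, 0.5, 0, 0.5, 0, -0.016, 0.56, 0, 0.5, 0, -0.016, 0.56, 0, 0.5])

```text
clock: 12.95
tool_pos: [0.5376, -0.2502, 0.1615]
tool_rot: [0.312, 0.639, 0.307, -0.632]
ft_force: [0.3, 0.8, -4.1]
gripper_width: 0.616
```

```bash
python3 - <<'E'
from cell import bot
from h import *
s=bot.observe();st(s);print(rel(s,[.526,-.2655,.1605])*80)
p=bot.camera("wrist");cv2.imwrite("pics/w12.png",cv2.resize(p["frame"][250:470,190:450],None,fx=3,fy=2.7))
S=bot.camera("scene");cv2.imwrite("pics/s12.png",cv2.resize(S["frame"][130:290,320:500],None,fx=4,fy=3.7,interpolation=cv2.INTER_CUBIC))
E
```

```text
t 12.95 tcp [ 0.5376 -0.2502  0.1615] x [ 0.012 -0.002 -1.   ] y [ 0.787 -0.617  0.01 ] z [-0.617 -0.787 -0.005] zyaw -128.07 F [ 0.26  0.84 -4.07] M [-0.    -0.037 -0.   ] w 0.616
[ 0.91366462  0.31524646 19.23245796]
```

View pics/w12.png

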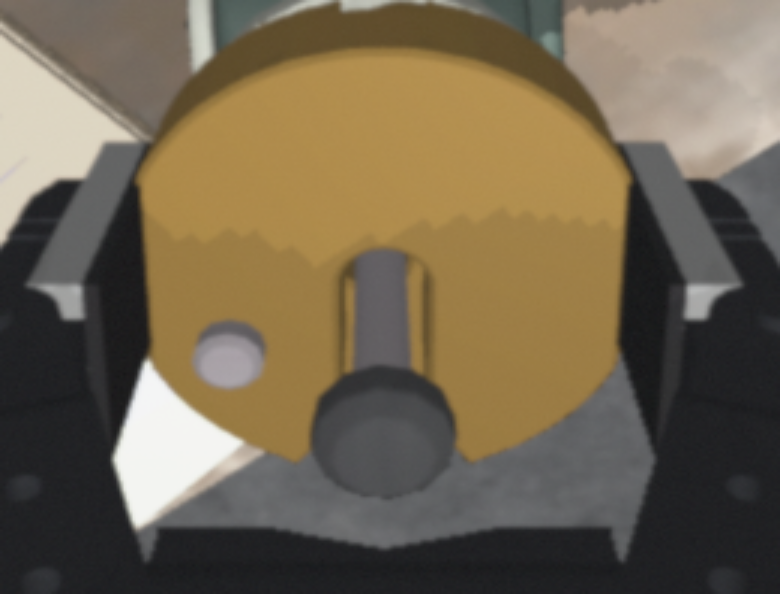

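View pics/s12.png

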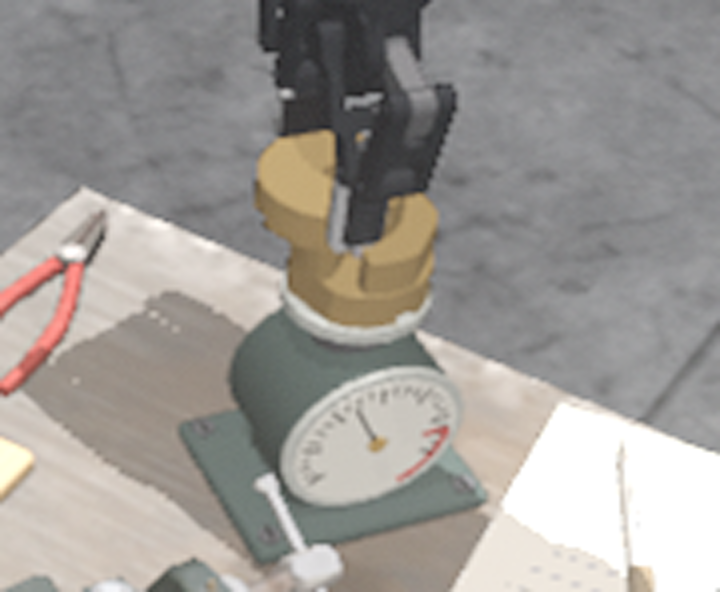

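Call:
arm_command(increments=[0.005, 0, 0.05, 0, 0.5, 0.01, 0, 0.1, 0, 0.5, 0.01, 0, 0.15, 0, 0.5, 0.01, 0, 0.18, 0, 0.5, 0.01, 0, 0.18, 0, 0.5])

```text
clock: 13.47
tool_pos: [0.5295, -0.2605, 0.1606]
tool_rot: [0.312, 0.639, 0.308, -0.632]
ft_force: [0.2, -0.3, -3.5]
gripper_width: 0.615
```

Call:
arm_command(increments=[0, 0, 0.01, 0, 0.5, 0, 0, 0.02, 0, 0.5, 0, 0, 0.02, 0, 0.5])

```text
clock: 13.72
tool_pos: [0.5284, -0.2618, 0.1606]
tool_rot: [0.312, 0.639, 0.308, -0.632]
ft_force: [0.2, 1.3, -3.8]
gripper_width: 0.618
```

```bash
python3 - <<'E'
from cell import bot
from h import *
s=bot.observe();st(s);print(rel(s,[.526,-.2655,.1605])*80)
p=bot.camera("wrist");cv2.imwrite("pics/w13.png",cv2.resize(p["frame"][250:470,190:450],None,fx=3,fy=2.7))
E
```

```text
t 13.72 tcp [ 0.5284 -0.2618  0.1606] x [ 0.012 -0.002 -1.   ] y [ 0.788 -0.616  0.01 ] z [-0.616 -0.788 -0.006] zyaw -128.01 F [ 0.17  1.3  -3.81] M [0.035 0.011 0.03 ] w 0.618
[0.04189791 0.33710938 4.38116995]
```

View pics/w13.png

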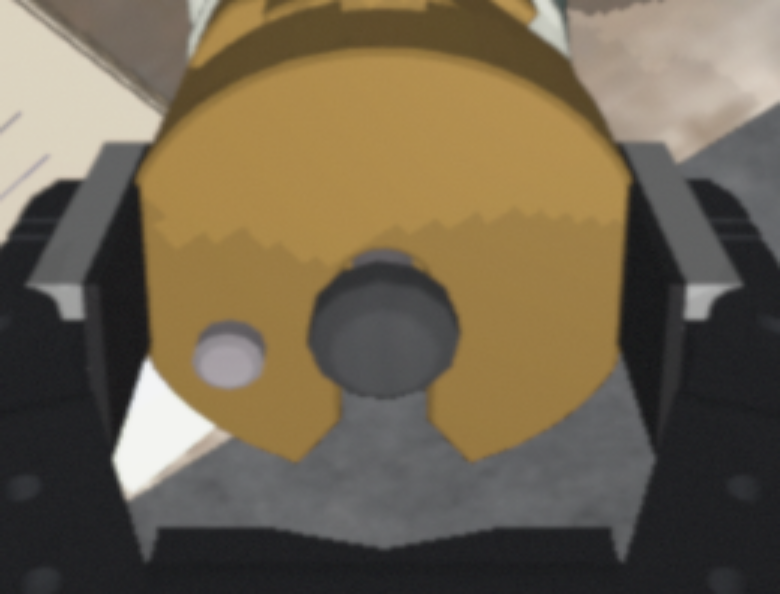

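Call:
arm_command(increments=[0, 0, 0.012, 0, 0.5, 0, 0, 0.018, 0, 0.5, 0, 0, 0.018, 0, 0.5])

```text
clock: 14.02
tool_pos: [0.5275, -0.2629, 0.1605]
tool_rot: [0.312, 0.639, 0.308, -0.632]
ft_force: [0.1, 0.7, -4.2]
gripper_width: 0.616
```

Call:
arm_command(increments=[0, 0, 0.01, 0, 0.5, 0, 0, 0.01, 0, 0.5])

```text
clock: 14.18
tool_pos: [0.5273, -0.2633, 0.1606]
tool_rot: [0.312, 0.639, 0.308, -0.632]
ft_force: [1.7, 2.1, -4.1]
gripper_width: 0.618
```

Call:
arm_command(increments=[0, 0, 0.01, 0, 0.5, 0, 0, 0.01, 0, 0.5])

```text
clock: 14.35
tool_pos: [0.5273, -0.2633, 0.1607]
tool_rot: [0.312, 0.639, 0.308, -0.631]
ft_force: [3.7, 4.4, -4.3]
gripper_width: 0.618
```

Call:
arm_command(increments=[0.02, 0, -0.004, 0, 0.5, 0.045, 0, -0.004, 0, 0.5, 0.045, 0, -0.004, 0, 0.5])

```text
clock: 14.6
tool_pos: [0.5273, -0.2632, 0.1566]
tool_rot: [0.312, 0.639, 0.308, -0.632]
ft_force: [0.9, 0.2, -4.9]
gripper_width: 0.615
```

Call:
arm_command(increments=[0.01, 0, 0, 0, 0.5, 0.015, 0, 0, 0, 0.5, 0.015, 0, 0, 0, 0.5])

```text
clock: 14.85
tool_pos: [0.5273, -0.2631, 0.1553]
tool_rot: [0.312, 0.639, 0.308, -0.632]
ft_force: [1.4, 0.8, -3.0]
gripper_width: 0.617
```

```bash
python3 - <<'E'
from cell import bot
from h import *
s=bot.observe();st(s)
E
```

```text
t 14.85 tcp [ 0.5273 -0.2631  0.1553] x [ 0.012 -0.001 -1.   ] y [ 0.788 -0.615  0.01 ] z [-0.615 -0.788 -0.007] zyaw -127.96 F [ 1.41  0.83 -3.01] M [ 0.239 -0.22  -0.033] w 0.617
```

Call:
arm_command(increments=[0.01, 0, 0, 0, 0.5, 0.01, 0, 0, 0, 0.5])

```text
clock: 15.02
tool_pos: [0.5274, -0.2633, 0.1545]
tool_rot: [0.312, 0.639, 0.308, -0.632]
ft_force: [1.2, 0.2, -3.2]
gripper_width: 0.616
```

```bash
python3 - <<'E'
from cell import bot
from h import *
s=bot.observe();st(s)
E
```

```text
t 15.02 tcp [ 0.5274 -0.2633  0.1545] x [ 0.013 -0.001 -1.   ] y [ 0.788 -0.615  0.01 ] z [-0.615 -0.788 -0.007] zyaw -127.96 F [ 1.18  0.21 -3.16] M [ 0.162 -0.276  0.019] w 0.616
```

Call:
arm_command(increments=[0.008, 0, 0, 0, 0.5, 0.008, 0, 0, 0, 0.5])

```text
clock: 15.18
tool_pos: [0.5274, -0.2632, 0.1538]
tool_rot: [0.312, 0.639, 0.308, -0.632]
ft_force: [1.0, 1.1, -2.6]
gripper_width: 0.618
```

```bash
python3 - <<'E'
from cell import bot
from h import *
s=bot.observe();st(s)
E
```

```text
t 15.18 tcp [ 0.5274 -0.2632  0.1538] x [ 0.013 -0.001 -1.   ] y [ 0.788 -0.615  0.01 ] z [-0.615 -0.788 -0.007] zyaw -127.96 F [ 0.99  1.09 -2.57] M [ 0.246 -0.193  0.018] w 0.618
```

Call:
arm_command(increments=[0.006, 0, 0, 0.01, 0.5, 0.006, 0, 0, 0.02, 0.5, 0.006, 0, 0, 0.02, 0.5])

```text
clock: 15.43
tool_pos: [0.5274, -0.2632, 0.1534]
tool_rot: [0.292, 0.649, 0.287, -0.641]
ft_force: [0.6, 1.2, -1.7]
gripper_width: 0.617
```

```bash
python3 - <<'E'
from cell import bot
from h import *
s=bot.observe();st(s)
E
```

```text
t 15.43 tcp [ 0.5274 -0.2632  0.1534] x [ 0.013 -0.001 -1.   ] y [ 0.747 -0.665  0.01 ] z [-0.665 -0.747 -0.008] zyaw -131.65 F [ 0.62  1.17 -1.7 ] M [ 0.267 -0.025 -0.02 ] w 0.617
```

Call:
arm_command(increments=[0, 0, 0, 0.007, 0.5, 0, 0, 0, 0.014, 0.5, 0, 0, 0, 0.014, 0.5])

```text
clock: 15.68
tool_pos: [0.5274, -0.2632, 0.1534]
tool_rot: [0.277, 0.655, 0.273, -0.648]
ft_force: [1.2, -0.1, -3.0]
gripper_width: 0.616
```

```bash
python3 - <<'E'
from cell import bot
from h import *
s=bot.observe();st(s)
E
```

```text
t 15.68 tcp [ 0.5274 -0.2632  0.1534] x [ 0.013 -0.001 -1.   ] y [ 0.716 -0.698  0.01 ] z [-0.698 -0.716 -0.008] zyaw -134.27 F [ 1.21 -0.06 -2.96] M [ 0.21  -0.155  0.028] w 0.616
```

Call:
arm_command(increments=[0, 0, 0, 0.006, 0.5, 0, 0, 0, 0.012, 0.5, 0, 0, 0, 0.012, 0.5])

```text
clock: 15.93
tool_pos: [0.5273, -0.2632, 0.1533]
tool_rot: [0.264, 0.661, 0.26, -0.653]
ft_force: [0.6, 0.8, -3.1]
gripper_width: 0.616
```

```bash
python3 - <<'E'
from cell import bot
from h import *
s=bot.observe();st(s)
E
```

```text
t 15.93 tcp [ 0.5273 -0.2632  0.1533] x [ 0.012 -0.001 -1.   ] y [ 0.688 -0.726  0.009] z [-0.726 -0.688 -0.008] zyaw -136.53 F [ 0.6   0.77 -3.13] M [ 0.265 -0.13   0.002] w 0.616
```

Call:
arm_command(increments=[0, 0, 0, 0.006, 0.5, 0, 0, 0, 0.012, 0.5, 0, 0, 0, 0.012, 0.5])

```text
clock: 16.18
tool_pos: [0.5273, -0.2631, 0.1533]
tool_rot: [0.251, 0.666, 0.247, -0.658]
ft_force: [1.3, 0.5, -3.6]
gripper_width: 0.62
```

```bash
python3 - <<'E'
from cell import bot
from h import *
s=bot.observe();st(s)
E
```

```text
t 16.18 tcp [ 0.5273 -0.2631  0.1533] x [ 0.012 -0.001 -1.   ] y [ 0.659 -0.752  0.009] z [-0.752 -0.659 -0.009] zyaw -138.8 F [ 1.33  0.45 -3.6 ] M [ 0.189 -0.125  0.029] w 0.62
```

Call:
arm_command(increments=[0.006, 0, 0, 0.005, 0.5, 0.012, 0, 0, 0.005, 0.5, 0.012, 0, 0, 0.005, 0.5])

```text
clock: 16.43
tool_pos: [0.5273, -0.2632, 0.1522]
tool_rot: [0.245, 0.668, 0.242, -0.66]
ft_force: [1.8, 0.2, -3.5]
gripper_width: 0.618
```

```bash
python3 - <<'E'
from cell import bot
from h import *
s=bot.observe();st(s)
S=bot.camera("scene");cv2.imwrite("pics/s14.png",cv2.resize(S["frame"][140:260,350:460],None,fx=6,fy=5,interpolation=cv2.INTER_CUBIC))
st(bot.observe())
E
```

```text
t 16.43 tcp [ 0.5273 -0.2632  0.1522] x [ 0.012 -0.001 -1.   ] y [ 0.647 -0.763  0.009] z [-0.763 -0.647 -0.009] zyaw -139.7 F [ 1.82  0.19 -3.47] M [ 0.146 -0.229 -0.051] w 0.618
t 16.48 tcp [ 0.5274 -0.2632  0.1523] x [ 0.012 -0.001 -1.   ] y [ 0.647 -0.763  0.009] z [-0.762 -0.647 -0.009] zyaw -139.69 F [ 0.75  0.38 -3.14] M [ 0.134 -0.199 -0.005] w 0.622
```

View pics/s14.png

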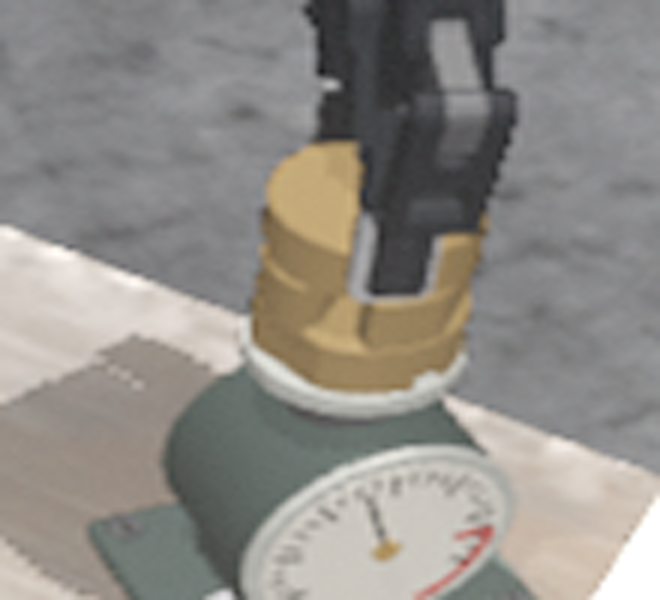

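Call:
arm_command(increments=[0.008, 0, 0, 0, 0.5, 0.012, 0, 0, 0, 0.5, 0.012, 0, 0, 0, 0.5])

```text
clock: 16.73
tool_pos: [0.5274, -0.2632, 0.1513]
tool_rot: [0.246, 0.668, 0.242, -0.66]
ft_force: [2.0, 0.8, -3.2]
gripper_width: 0.614
```

```bash
python3 - <<'E'
from cell import bot
from h import *
s=bot.observe();st(s)
E
```

```text
t 16.73 tcp [ 0.5274 -0.2632  0.1513] x [ 0.012 -0.001 -1.   ] y [ 0.647 -0.762  0.009] z [-0.762 -0.647 -0.009] zyaw -139.68 F [ 2.    0.76 -3.24] M [ 0.1   -0.223  0.037] w 0.614
```

Call:
arm_command(increments=[0.008, 0, 0, 0, 0.5, 0.012, 0, 0, 0, 0.5, 0.012, 0, 0, 0, 0.5])

```text
clock: 16.98
tool_pos: [0.5274, -0.2633, 0.1503]
tool_rot: [0.246, 0.668, 0.242, -0.66]
ft_force: [1.1, 0.8, -0.9]
gripper_width: 0.62
```

```bash
python3 - <<'E'
from cell import bot
from h import *
s=bot.observe();st(s)
E
```

```text
t 16.98 tcp [ 0.5274 -0.2633  0.1503] x [ 0.012 -0.001 -1.   ] y [ 0.647 -0.762  0.009] z [-0.762 -0.647 -0.009] zyaw -139.68 F [ 1.15  0.84 -0.94] M [ 0.186 -0.038  0.017] w 0.62
```

Call:
arm_command(increments=[0.006, 0, -0.002, 0, 0.5, 0.006, 0, -0.002, 0, 0.5, 0.006, 0, -0.002, 0, 0.5])

```text
clock: 17.23
tool_pos: [0.5275, -0.2632, 0.1499]
tool_rot: [0.246, 0.668, 0.242, -0.66]
ft_force: [-0.8, -0.4, -1.3]
gripper_width: 0.615
```

```bash
python3 - <<'E'
from cell import bot
from h import *
s=bot.observe();st(s)
S=bot.camera("scene");cv2.imwrite("pics/s15.png",cv2.resize(S["frame"][140:260,350:460],None,fx=6,fy=5,interpolation=cv2.INTER_CUBIC))
st(bot.observe())
p=bot.camera("wrist");cv2.imwrite("pics/w15.png",cv2.resize(p["frame"][250:470,190:450],None,fx=3,fy=2.7))
st(bot.observe())
E
```

```text
t 17.23 tcp [ 0.5275 -0.2632  0.1499] x [ 0.012 -0.001 -1.   ] y [ 0.647 -0.762  0.009] z [-0.762 -0.647 -0.009] zyaw -139.68 F [-0.79 -0.44 -1.3 ] M [0.089 0.235 0.054] w 0.615
t 17.28 tcp [ 0.5274 -0.2632  0.1498] x [ 0.012 -0.001 -1.   ] y [ 0.647 -0.763  0.009] z [-0.763 -0.647 -0.009] zyaw -139.69 F [-0.5   0.19 -1.03] M [0.048 0.257 0.015] w 0.621
t 17.33 tcp [ 0.5274 -0.2632  0.1499] x [ 0.012 -0.001 -1.   ] y [ 0.647 -0.763  0.009] z [-0.763 -0.647 -0.009] zyaw -139.69 F [-0.36  0.13 -0.48] M [0.091 0.289 0.014] w 0.62
```

View pics/s15.png

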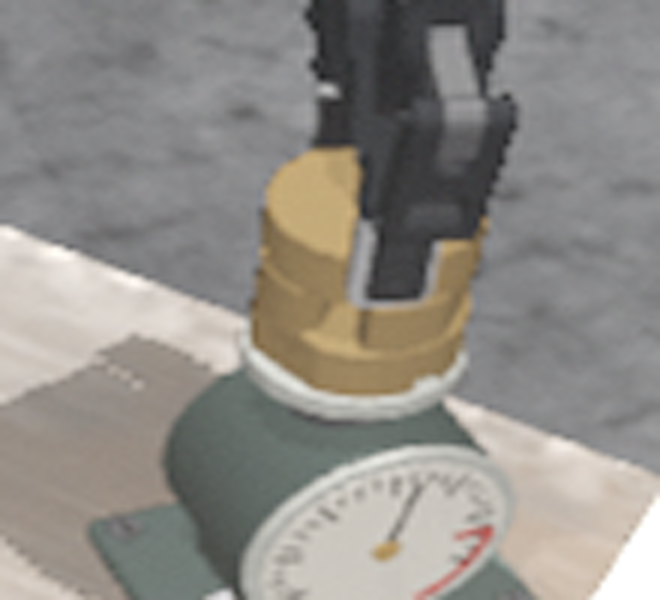

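View pics/w15.png

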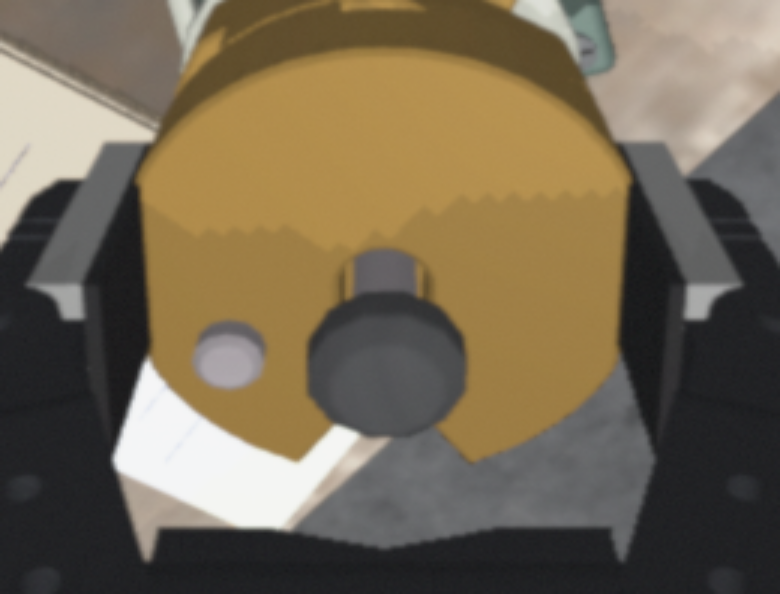

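Call:
arm_command(increments=[0.002, 0, 0.003, 0, 0.5, 0.002, 0, 0.003, 0, 0.5])

```text
clock: 17.5
tool_pos: [0.5274, -0.2632, 0.1497]
tool_rot: [0.245, 0.668, 0.242, -0.66]
ft_force: [0.5, 0.6, 0.3]
gripper_width: 0.617
```

```bash
python3 - <<'E'
from cell import bot
from h import *
s=bot.observe();st(s)
E
```

```text
t 17.5 tcp [ 0.5274 -0.2632  0.1497] x [ 0.013 -0.001 -1.   ] y [ 0.647 -0.763  0.009] z [-0.762 -0.647 -0.009] zyaw -139.68 F [0.54 0.63 0.26] M [ 0.366 -0.049 -0.002] w 0.617
```

Call:
arm_command(increments=[0, 0, 0, 0, 0.37, 0, 0, 0, 0, 0.35, 0, 0, 0, 0, 0.33, 0, 0, 0, 0, 0.3, 0, 0, 0, 0, 0.27, 0, 0, 0, 0, 0.25, 0, 0, 0, 0, 0.25], grip_force=20)

```text
clock: 18.08
tool_pos: [0.5274, -0.2633, 0.1498]
tool_rot: [0.246, 0.668, 0.242, -0.66]
ft_force: [-0.3, 0.1, 0.6]
gripper_width: 0.752
```

```bash
python3 - <<'E'
from cell import bot
from h import *
s=bot.observe();st(s)
S=bot.camera("scene");cv2.imwrite("pics/s16.png",cv2.resize(S["frame"][140:260,350:460],None,fx=6,fy=5,interpolation=cv2.INTER_CUBIC))
p=bot.camera("wrist");cv2.imwrite("pics/w16.png",cv2.resize(p["frame"][250:470,190:450],None,fx=3,fy=2.7))
E
```

```text
t 18.08 tcp [ 0.5274 -0.2633  0.1498] x [ 0.013 -0.001 -1.   ] y [ 0.647 -0.763  0.009] z [-0.762 -0.647 -0.009] zyaw -139.68 F [-0.32  0.1   0.62] M [ 0.029 -0.016 -0.021] w 0.752
```

View pics/s16.png

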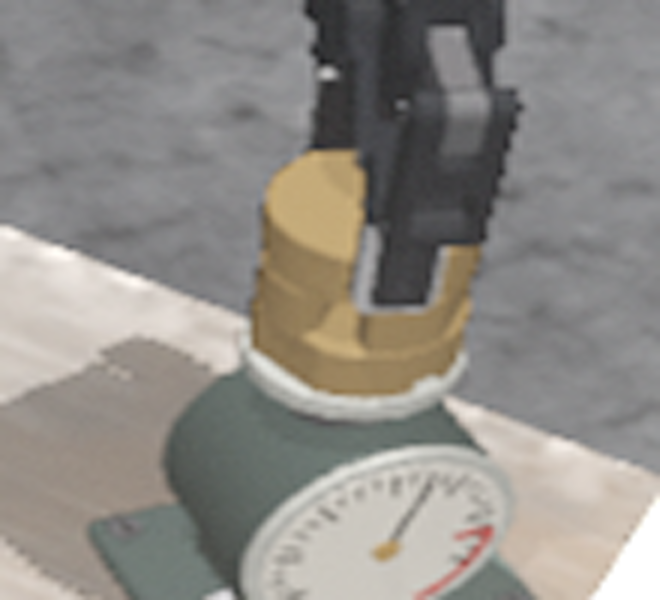

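View pics/w16.png

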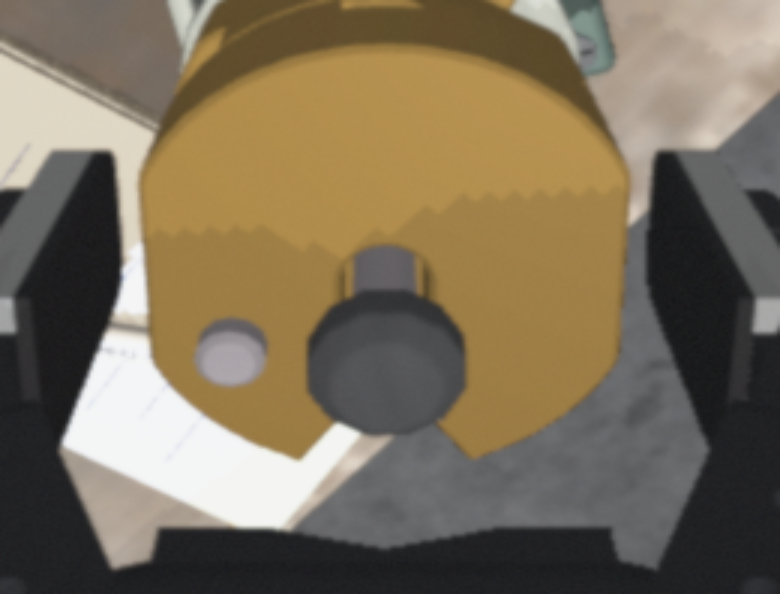

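Call:
arm_command(increments=[-0.03, 0, 0, 0, 0.22, -0.1, 0, 0, 0, 0.22, -0.25, 0, 0, 0, 0.22, -0.5, 0, 0, 0, 0.22, -0.8, 0, 0, 0, 0.22, -1, 0, 0, 0, 0.22, -1, 0, 0, 0, 0.22])

```text
clock: 18.77
tool_pos: [0.528, -0.2638, 0.2346]
tool_rot: [0.247, 0.669, 0.24, -0.658]
ft_force: [-1.0, -0.2, 0.7]
gripper_width: 0.784
```

Call:
arm_command(increments=[-1, 0, 0, 0, 0.22, -1, 0, 0, 0, 0.22, -1, 0, 0, 0, 0.22, -1, 0, 0, 0, 0.22])

```text
clock: 19.1
tool_pos: [0.5276, -0.264, 0.3181]
tool_rot: [0.248, 0.671, 0.239, -0.657]
ft_force: [0.5, 0.0, -0.0]
gripper_width: 0.779
```

```bash
python3 - <<'E'
from cell import bot
from h import *
s=bot.observe();st(s)
p=bot.camera("wrist");cv2.imwrite("pics/w17.png",p["frame"])
np.savez("w17.npz",K=p["mtx"],T=campose(p,s))
S=bot.camera("scene");cv2.imwrite("pics/s17.png",cv2.resize(S["frame"][140:260,350:460],None,fx=6,fy=5,interpolation=cv2.INTER_CUBIC))
E
```

```text
t 19.1 tcp [ 0.5276 -0.264   0.3181] x [ 0.023 -0.005 -1.   ] y [ 0.647 -0.763  0.019] z [-0.762 -0.647 -0.014] zyaw -139.69 F [ 0.5   0.02 -0.03] M [-0.     0.028 -0.026] w 0.779
```

View pics/s17.png

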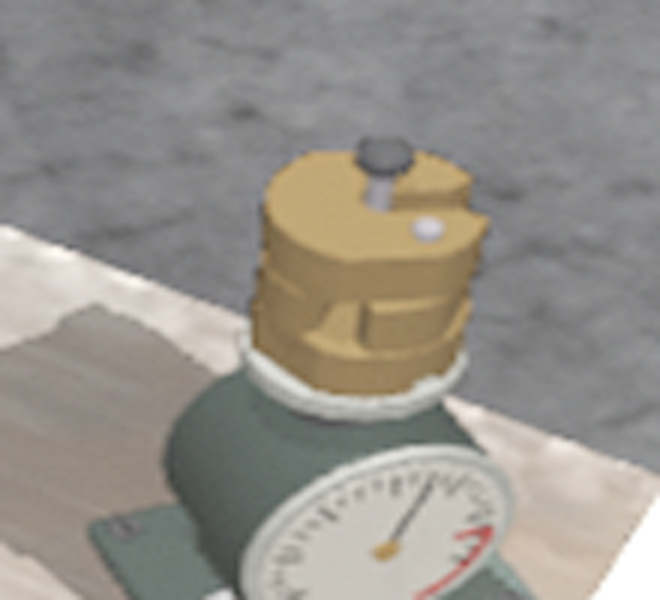

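View pics/w17.png

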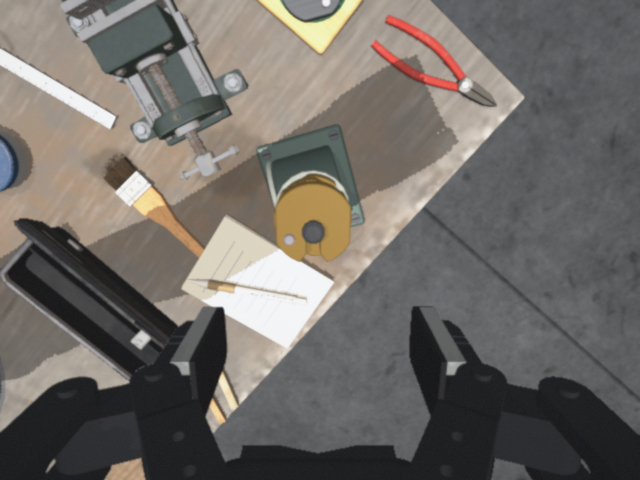

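```bash
python3 - <<'E'
from cell import bot
from h import *
s=bot.observe();st(s)
S=bot.camera("scene");W=np.load("w17.npz")
a=cv2.imread("pics/w17.png")[160:270,260:370];cv2.imwrite("pics/w17c.png",cv2.resize(a,None,fx=5.4,fy=5.4,interpolation=cv2.INTER_CUBIC))
TS=campose(S)
for z in(.180,.184,.188,.192):
    # mass_c dowel top = z+4 ; from scene & wrist
    print(z,pt(S["mtx"],TS,421.3,185.8,z+.004)[:2].round(4),pt(W["K"],W["T"],289.5,239.5,z+.004)[:2].round(4))
for z in(.203,.207,.211): print("cap",z,pt(S["mtx"],TS,350+385/6,140+148/5,z)[:2].round(4),pt(W["K"],W["T"],313.5,231.5,z)[:2].round(4))
T=bot.camera("top");cv2.imwrite("pics/t17.png",cv2.resize(T["frame"][170:340,220:420],None,fx=3.5,fy=3.5,interpolation=cv2.INTER_CUBIC))
E
```

```text
t 19.2 tcp [ 0.5264 -0.2635  0.3148] x [ 0.018 -0.003 -1.   ] y [ 0.647 -0.763  0.014] z [-0.762 -0.647 -0.012] zyaw -139.69 F [-0.42 -0.2  -0.04] M [ 0.007  0.028 -0.021] w 0.78
0.18 [ 0.5055 -0.2597] [ 0.5066 -0.2572]
0.184 [ 0.5035 -0.2553] [ 0.5077 -0.2566]
0.188 [ 0.5016 -0.2508] [ 0.5087 -0.256 ]
0.192 [ 0.4996 -0.2463] [ 0.5097 -0.2554]
cap 0.203 [ 0.5249 -0.2668] [ 0.5262 -0.2632]
cap 0.207 [ 0.5227 -0.2621] [ 0.527  -0.2624]
cap 0.211 [ 0.5205 -0.2574] [ 0.5278 -0.2617]
```

View pics/w17c.png

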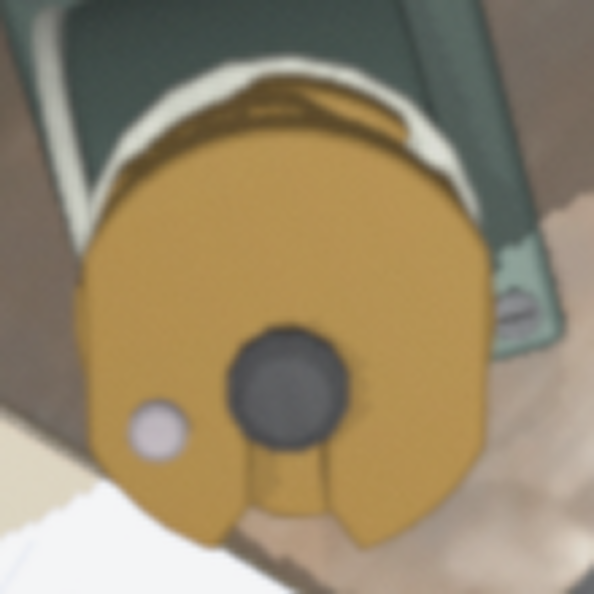

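View pics/t17.png

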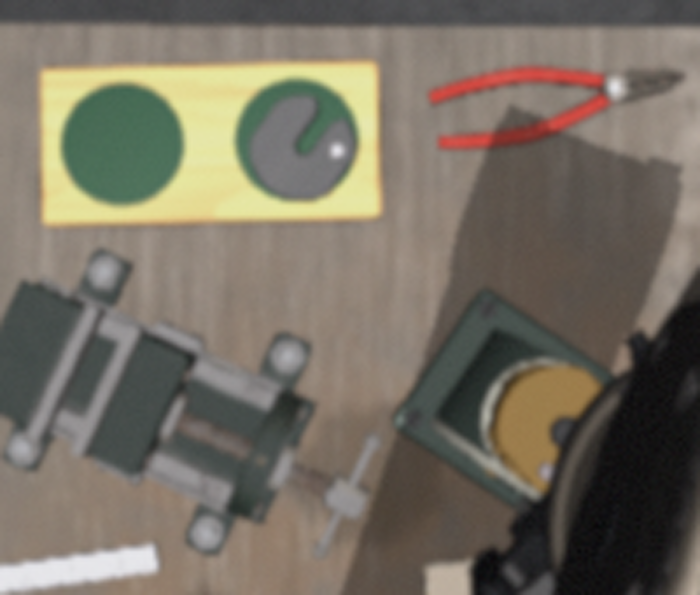

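Call:
arm_command(increments=[0, 0, 0, 0, 0.22, 0, 0, 0, 0, 0.22, 0, 0, 0, 0, 0.22])

```text
clock: 19.55
tool_pos: [0.5259, -0.2633, 0.3131]
tool_rot: [0.246, 0.669, 0.241, -0.659]
ft_force: [-0.2, 0.8, -0.1]
gripper_width: 0.78
```

```bash
python3 - <<'E'
from cell import bot
from h import *
st(bot.observe());print(bot.close_job())
E
```

```text
t 19.55 tcp [ 0.5259 -0.2633  0.3131] x [ 0.016 -0.002 -1.   ] y [ 0.647 -0.763  0.012] z [-0.762 -0.647 -0.011] zyaw -139.69 F [-0.19  0.78 -0.06] M [-0.013 -0.016 -0.016] w 0.78
the job is handed in; nothing more can be done
None
```

I put the brass mass on the load stem, keyed it over the dowel and let go. The job was handed in at 19.6 s, with the arm standing clear above the gauge.

**What I did**
- I took the mass by its flats and slid it under the cap until it met the stem, with about 6 N at contact.
- I turned it about 12 degrees there under a 1–2 N press. The dowel measured at about 40 degrees yaw, so I stopped with the slot at about -140 degrees.
- I lowered it onto the mass below, nudged it against the stem again and opened the gripper.

**Last checks**
- **Height:** after the turn the press fell away. The mass then came down without resistance to 0.151 m, the expected seated height, about 4 mm below where the dowel first stopped it.
- **Flat:** triangulated from the pictures, the mass's top is about 24 mm below the cap top. Seated should be 23 mm, and resting on the dowel would be 19 mm. The last scene picture shows no gap at the seam.
- **Gauge and surroundings:** the needle stays well short of the red. The lower masses show no visible turn. The steel mass and the cutters are where they were.

**What disagreed or was left undone**
- **Fingertips:** they stood about 20 mm behind the tool point at that opening, not 11 mm ahead as stated. I found this by touching down on the stand, which pressed about 15 N.
- **Turning press:** it was close to the force noise, so the drop did not show as a clear click. I judged seating by height instead.
- **Not tested:** I did not twist the mass back to test the key, to avoid dragging the lower masses.

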